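# Set up the food warmer for service

### The arm

A 6-joint arm with a two-finger parallel gripper is mounted at the origin on the work surface. World frame = base frame: x ahead of the robot, y to its left, z up, the work surface at z = 0. Lengths are in m, angles in rad, forces in N, time in s.
With the tool pointing down it reaches from about 0.325 to 1 m from the base axis. Payload 5.1 kg.
Tool frame: the origin (TCP) lies midway between the tips of the shut fingers; the grasp point (between the pads) lies env.grip_point_offset behind it (env.grip_point_offset is the distance from the TCP to the grasp point, in m); z points along the fingers, y is the direction in which the jaws open and shut (so a half turn about z gives the same grasp; the last joint's range is limited). The gripper opens to 85 mm and grips with 20 to 120 N. Pads are 22 mm wide; open, the fingers measure 114 mm over their backs; the gripper's body (76 mm by 85 mm) begins 54 mm behind the grasp point. The pads swing forward as they close: fully open they stand 13 mm farther back than shut.
Start: joints at [-1.375, 0.124, 1.65, -0, 1.367, -0.083], TCP at [0.179, -0.625, 0.231] pointing down, gripper open.
Joint ranges: [-2.61, 2.61], [-1.02, 2.33], [0.03, 2.71], [-1.35, 4.49], [0.32, 2.68], [-2.91, 2.91]. Speed limits (rad/s): [2.57, 2.57, 3.14, 3.14, 3.14, 3.14].

### API

Orientations are given as a 3x3 rotation matrix whose columns are the frame's x, y, z axes.
In Python, from station import env, optics gives the robot as it stands.
- The arm moves only by the tool send_rows, never from a script. Its argument "increments" is a list of rows, each an object of numbers: "wx", "wy", "wz": the turn, a rotation vector about the tool's x, y, z in rad; "tx", "ty", "tz": the shift along the tool's x, y, z in mm; "hand": the finger opening in mm, from 0 to 85.4. In form: [{"wx": .., "wy": .., "wz": .., "tx": .., "ty": .., "tz": .., "hand": ..}, ...]. A call has 1 to 12 rows; each row is the pose to reach, as a shift and turn from the pose commanded when the call began, along the tool's axes at that moment; what a row does not reach only later rows make up. A row lasts 1/8 s, in which the tool goes at most 62.5 mm and 10.7 degrees, less where a joint would pass 70% of its speed; a pose out of reach is approached as far as the arm can. A call with a gripper value outside its range is refused whole. The fingers move at their own pace and stop on an object; "force" is the grip in N (left out, the last holds). Time passes only in rows, so rows that repeat a pose let the fingers close. It gives the time, the measured TCP pose, the force and the opening at its end, in the units of the state.
- env.observe(): the state, without advancing time (a new reading comes with each control period).
- optics.read_camera(name): name is "scene" or "side" or "wrist"; returns (picture, depth): 384x512x3 uint8, red, green, blue; 384x512 float32, m along the optical axis (not along the pixel's ray), 0 where there is no reading.
- optics.camera_params(name): a dict with "fx", "fy", "cx", "cy" (pixels), "pose" (4x4, takes a point from camera to world coordinates); the wrist camera has in their place "T_tool_cam" (4x4, takes a point from camera to tool coordinates, whose origin is the TCP and whose axes are the flange's). Camera axes: x right, y down, z forward; pixel columns grow to the right and rows downward; lengths in m; the calibration is good to about 2 mm. The wrist camera is an equidistant fisheye: a pixel r from the principal point sees the ray r / f radians off the axis. A picture is of the moment at which its call begins: read the wrist's pose just before it. camera_params takes no time and is no camera call.
- env.hand_in(): hands the job in, once; it reports no verdict.
Trained networks look in the newest picture that a camera, given by its name, has taken for a name from the list of things; names that differ only in an ending like _2 or _b are one class to them, and where a whole thing is asked for, a point or a joint stands for the part that bears it (a point fixed in the world has none). Each returns a list of dicts, best first, with "score" (0 to 1); they miss things now and then, are a little off and sometimes report something else, mostly with a low value. They report only what shows in the picture. A call takes as long as a camera call. They do not tell look-alikes from the thing itself.
- optics.regions_of(name, camera): "region" (384x512 bool, what is visible of it) and "bbox" ([left, top, right, bottom] in pixels, round what is visible of it).
- optics.landmark_of(name, camera): "pixel" ([column, row] in pixels: a listed point, or the origin of a listed thing).
The state is a dict: "t": time; "q": joint angles; "qvel": joint speeds; "joint_efforts": joint torques, N m; "eef_pos": TCP position; "ee_rot": TCP orientation; "wrist_force": force on the tool from outside, world axes, zero at the start; "moment": the same for the moment, N m; "gripper_width": finger opening in m.
Only numpy, scipy, OpenCV 4.12 (cv2) and the standard library are available. Lean on these libraries where they do the work, as an engineer would, in place of code of your own. Each camera call takes 0.05 s, during which the arm holds its last target. There are 200 camera calls.

### The job

Set up the food warmer for service. First switch the red heat dial to its 4th click; then, before touching the timer, drop every sauce pot that is there into the bain-marie well that fits its diameter, fully down, and push the lidded pan square and flush into the fence corner of the warming plate, its long side along the right-hand fence. Last, with everything loaded, set the blue timer dial to its 7th click and leave everything so, the other things on the bench undisturbed.

Things in the scene. Friction and masses are not known exactly. Their poses are not given: they have to be found in the camera images.
- heat_grip (a point): Red heat dial, the nearer of two on a fixed aluminium box (290 x 150 x 50 mm, black top): a 68 mm disc with an upright bar grip 60 long, 15 thick, 34 mm high. The point lies on its vertical axis, 82 mm above the table, 14 mm below the bar's top, 20 mm above the disc. x axis: along the bar, away from its pointer end (white line); at zero the pointer looks to the robot.
- timer_grip (a point): The same point on the blue timer dial, which is identical but for its colour and lies 130 mm further away along the box.
- heat (a joint): Red dial's angle, rad: 0 = off (red mark, nearest the robot), growing clockwise from above; a click every 30 degrees (0.5236 rad), 10 clicks between end stops, a mark on the panel for each (white; longer yellow at 5 and 10). Let go, it snaps to the nearest click; turning over a click takes 0.1 N m. Starts low (click 0 to 2).
- timer (a joint): Angle of the blue timer dial, rad; same scale, clicks and end stops as the heat dial. Starts at some low click (0 to 2).
- bain: Grey bain-marie block, fixed, 110 (x) x 360 (y) x 50 mm high, with a graded row of four round wells along its y axis, 42 mm deep, mouths chamfered by 3 mm. Origin: centre of underside. Its yaw varies a little.
- bain_hole0 (a point): Centre of the mouth of the smallest (leftmost) well, bore 48 mm, on the block's top face (50 mm above the table); z up; the well's floor is 42 mm below it.
- bain_hole1 (a point): Centre of the mouth of the second well, bore 55 mm, on the block's top face (50 mm above the table); z up; the well's floor is 42 mm below it.
- bain_hole2 (a point): Centre of the mouth of the third well, bore 62 mm, on the block's top face (50 mm above the table); z up; the well's floor is 42 mm below it.
- bain_hole3 (a point): Centre of the mouth of the largest (rightmost) well, bore 69 mm, on the block's top face (50 mm above the table); z up; the well's floor is 42 mm below it.
- potA: Round lidded aluminium sauce pot with a heavy steel foot, 44 mm in diameter, 72 mm high to its flat lid, with an upright round black grip on the lid 20 mm in diameter and 38 mm high (110 mm in all); 256 g; belongs in the 48 mm well. Loose, upright on the table. Origin: centre of underside, z up. May be absent: two to four of the pots are there.
- potB: Round lidded aluminium sauce pot with a heavy steel foot, 51 mm in diameter, 72 mm high to its flat lid, with an upright round black grip on the lid 20 mm in diameter and 38 mm high (110 mm in all); 284 g; belongs in the 55 mm well. Loose, upright on the table. Origin: centre of underside, z up. May be absent: two to four of the pots are there.
- potC: Round lidded aluminium sauce pot with a heavy steel foot, 58 mm in diameter, 72 mm high to its flat lid, with an upright round black grip on the lid 20 mm in diameter and 38 mm high (110 mm in all); 312 g; belongs in the 62 mm well. Loose, upright on the table. Origin: centre of underside, z up. May be absent: two to four of the pots are there.
- potD: Round lidded aluminium sauce pot with a heavy steel foot, 65 mm in diameter, 72 mm high to its flat lid, with an upright round black grip on the lid 20 mm in diameter and 38 mm high (110 mm in all); 340 g; belongs in the 69 mm well. Loose, upright on the table. Origin: centre of underside, z up. May be absent: two to four of the pots are there.
- plate: Dark steel warming plate, fixed, 270 (x) x 260 (y) mm, its top 30 mm above the table; steel fences 12 mm thick and 25 mm above the plate stand along its far (+x) edge and its right (-y) edge and meet in a corner. Origin: centre of underside. Its yaw varies a little.
- corner (a point): Inner corner of the two fences, at the level of the plate's top; axes as the plate's: the plate lies to its -x and +y.
- pan: Lidded aluminium pan, loose, about 0.5 kg, 150 (x) x 110 (y) x 54 mm, with a black bar grip along x on its lid, 90 long, 14 thick, its top 90 mm above the underside. Starts askew on the warming plate. Origin: centre of underside. Home, the long side is along the right (-y) fence, one end at the far fence: origin 75 mm (-x) and 55 mm (+y) from the corner; either way round will do.
- can1: Pink drink can, 54 mm across, 135 mm high: a bystander, to be left where it is. Origin at its underside.
- can2: Pink drink can, 54 mm across, 135 mm high: a bystander, to be left where it is. Origin at its underside.
- can3: Yellow drink can, 54 mm across, 135 mm high: a bystander, to be left where it is. Origin at its underside.
- jar: Amber jar, 70 mm across, 90 mm high: a bystander, to be left where it is. Origin at its underside.
- brush: Brush, 170 mm, lying: a bystander, to be left where it is. Origin at its underside.
- bowl: White bowl, 110 mm across, 50 mm high: a bystander, to be left where it is. Origin at its underside.
- tub: Green tub, 90 x 70 x 60 mm high: a bystander, to be left where it is. Origin at its underside.
There are look-alikes about, which are no part of the job. What is shaped like the pan but purple is not meant. What is shaped like the potC but purple is not meant.

How it is judged:
On the way, in this order (a step that is already met when the one before it is completed fails the run):
1. the heat dial stands on its 4th click (value of joint heat between 1.9644 and 2.2244 rad and velocity of joint heat between -0.3 and 0.3 rad/s), for 0.3 s.
2. every pot that is there is down in the well of its size and the pan is flush in the corner, the heat still at 4 and the timer not yet turned beyond its 3rd click (all of step 1 and horizontal distance between potA and bain_hole0 below 0.006 m and z of potA in the frame of bain_hole0 below -0.036 m and angle between each of potA, potB, potC, potD's own z axis and vertical below 0.12 rad and linear speed of each of potA, potB, potC, potD, pan below 0.03 m/s and horizontal distance between potB and bain_hole1 below 0.006 m and z of potB in the frame of bain_hole1 below -0.036 m and horizontal distance between potC and bain_hole2 below 0.006 m and z of potC in the frame of bain_hole2 below -0.036 m and horizontal distance between potD and bain_hole3 below 0.006 m and z of potD in the frame of bain_hole3 below -0.036 m and x of pan in the frame of corner between -0.0785 and -0.071 m and y of pan in the frame of corner between 0.051 and 0.0585 m and angle between the x axis of pan and the x axis of plate, either way round below 0.035 rad and z of pan in the frame of corner below 0.004 m and angle between pan's own z axis and vertical below 0.05 rad and value of joint timer below 1.72788 rad), for 0.3 s.
3. the timer dial stands on its 7th click (value of joint timer between 3.53519 and 3.79519 rad and velocity of joint timer between -0.3 and 0.3 rad/s), for 0.3 s.
At the end, for the whole second after the job is handed in: Heat on click 4, timer on click 7 (within 0.13 rad); each pot present upright in its own well (6 mm), underside 36 mm or more below the mouth; pan flat on the plate, far end and right side within 3.5 mm of the fences, square within 0.035 rad; all at rest (all of step 1 and all of step 3 and horizontal distance between potA and bain_hole0 below 0.006 m and z of potA in the frame of bain_hole0 below -0.036 m and angle between each of potA, potB, potC, potD's own z axis and vertical below 0.12 rad and linear speed of each of potA, potB, potC, potD, pan below 0.03 m/s and horizontal distance between potB and bain_hole1 below 0.006 m and z of potB in the frame of bain_hole1 below -0.036 m and horizontal distance between potC and bain_hole2 below 0.006 m and z of potC in the frame of bain_hole2 below -0.036 m and horizontal distance between potD and bain_hole3 below 0.006 m and z of potD in the frame of bain_hole3 below -0.036 m and x of pan in the frame of corner between -0.0785 and -0.071 m and y of pan in the frame of corner between 0.051 and 0.0585 m and angle between the x axis of pan and the x axis of plate, either way round below 0.035 rad and z of pan in the frame of corner below 0.004 m and angle between pan's own z axis and vertical below 0.05 rad); the robot touches nothing.
It fails at once if a bystander is moved by more than 30 mm (distance of any of can1, can2, can3, jar, brush, bowl, tub from where it was at the start of the episode above 0.03 m).
Of potA, potB, potC, potD only 2 to 4 are there at a start; the rules pass over those that are not, and their reading is None.
At some moment in a run one of pan, potA, potB, potC, potD may be knocked a few centimetres aside while the robot is not near it.
It also fails if it takes over 210 s, if anything falls off the work surface, if the arm or the gripper's body presses on something with over 40 N, if the wrist force passes 120 N, or if a joint passes its speed limit or range.

## Working session

There is one attempt and no reset: what is moved stays moved. The work goes in short steps, Python scripts to look and compute and a tool call to move; the robot and the scene stay as the last step left them, time stands still between calls to the robot, and variables do not carry over. Pictures are saved under pics/ and viewed, about 12 in all and at most 16, crops included, and the job is handed in when it is done.

Besides the shell and the picture viewer there is one more tool, called after "Call:" by a JSON object that holds its "name" and its "arguments". send_rows: Moves the arm, as the interface text tells. Its arguments: {"type":"object","properties":{"increments":{"type":"array","items":{"type":"object","properties":{"wx":{"type":"number"},"wy":{"type":"number"},"wz":{"type":"number"},"tx":{"type":"number"},"ty":{"type":"number"},"tz":{"type":"number"},"hand":{"type":"number"}}}},"force":{"type":"number"}},"required":["increments"]}

```bash
ls; mkdir -p pics; python3 - <<'E'
from station import env, optics
import cv2,numpy as np
s=env.observe();print(s['t'],s['eef_pos'],s['ee_rot'],env.grip_point_offset)
for c in ['scene','side']:
    p,d=optics.read_camera(c);cv2.imwrite(f'pics/{c}0.png',cv2.resize(p[:,:,::-1],(800,600),interpolation=cv2.INTER_CUBIC))
    np.savez(f'{c}0.npz',p=p,d=d)
    print(c,optics.camera_params(c))
print(optics.camera_params('wrist'))
E
```

```text
pics
0.0 [ 0.1787262  -0.62430874  0.23002115] [[ 9.61383505e-01  2.75211895e-01 -4.10898812e-04]
 [ 2.75212143e-01 -9.61381249e-01  2.09071739e-03]
 [ 1.80359883e-04 -2.12306555e-03 -9.99997730e-01]] 0.0187
scene {'fx': 467.39634861560023, 'fy': 467.39634861560023, 'cx': 248.55594908694377, 'cy': 197.73374694588475, 'pose': array([[ 0.6612651 ,  0.49007762, -0.56793696,  1.23902377],
       [ 0.75003728, -0.41868393,  0.51200375, -0.68975409],
       [ 0.0131355 , -0.7645441 , -0.64443756,  0.87965305],
       [ 0.        ,  0.        ,  0.        ,  1.        ]])}
side {'fx': 493.74270926608705, 'fy': 493.74270926608705, 'cx': 252.4961231628843, 'cy': 186.12682989202077, 'pose': array([[-0.91589294, -0.22991345,  0.32905917,  0.04637412],
       [-0.40073853,  0.47584394, -0.78293114,  1.01843809],
       [ 0.02342559, -0.84894779, -0.52795728,  0.80593367],
       [ 0.        ,  0.        ,  0.        ,  1.        ]])}
{'fx': 297.3186396354542, 'fy': 297.3186396354542, 'cx': 255.34977227797114, 'cy': 183.65701752532559, 'T_tool_cam': array([[ 5.58142681e-04, -9.54315820e-01, -2.98799271e-01,
         7.73986263e-02],
       [ 9.99999781e-01,  4.26245132e-04,  5.06594565e-04,
        -1.05501358e-03],
       [-3.56089473e-04, -2.98799488e-01,  9.54315849e-01,
        -1.41840212e-01],
       [ 0.00000000e+00,  0.00000000e+00,  0.00000000e+00,
         1.00000000e+00]])}
```

View pics/scene0.png

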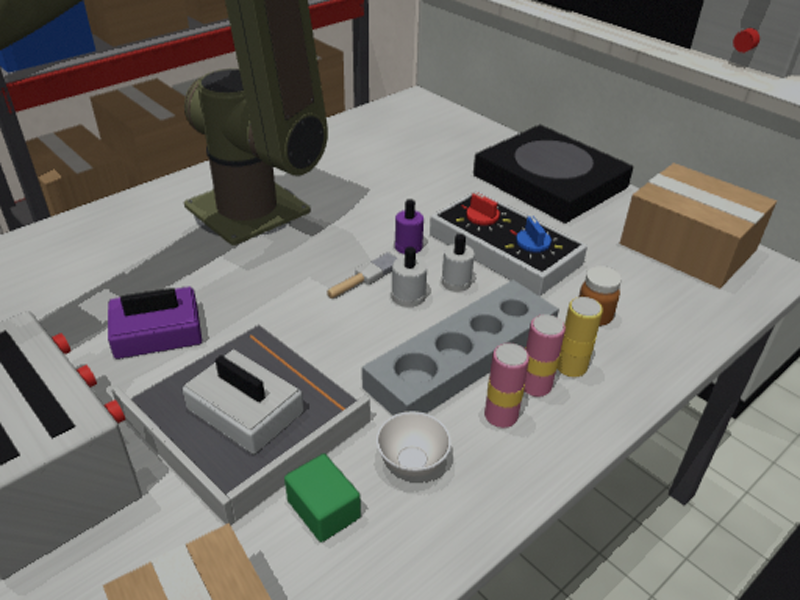

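View pics/side0.png

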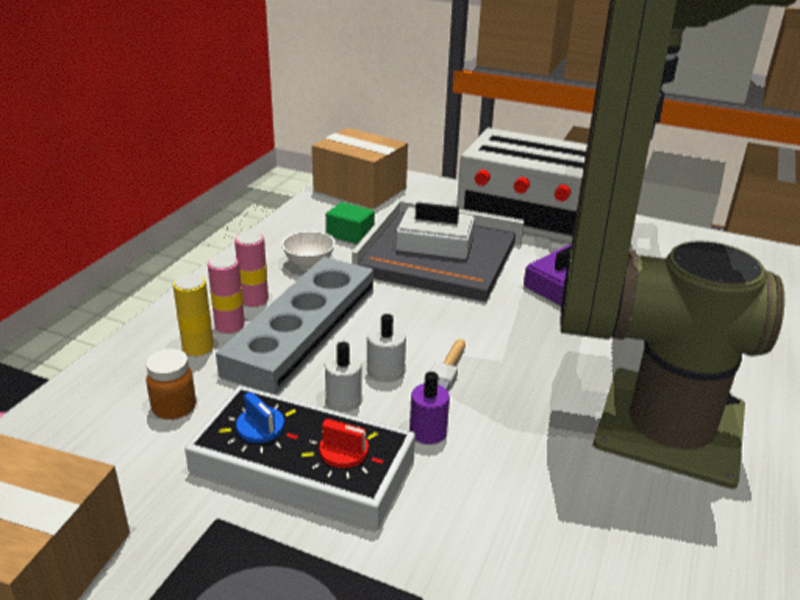

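Both views show two silver pots (scene ~(410,278) and (458,264)). The purple pot at (409,228) and purple pan at (153,320) are look-alikes; the silver pan is on the plate at (243,400). Next I measure with the networks and depth.

```bash
cat > h.py <<'E'
from station import env, optics
import cv2,numpy as np
np.set_printoptions(precision=4,suppress=True)
def ray(c,px):
    P=optics.camera_params(c); u,v=px
    x,y=(u-P['cx'])/P['fx'],(v-P['cy'])/P['fy']
    if c=='wrist':
        r=np.hypot(x,y);k=np.tan(r)/r if r>1e-9 else 1;x,y=x*k,y*k
        s=env.observe();T=np.eye(4);T[:3,:3]=s['ee_rot'];T[:3,3]=s['eef_pos'];T=T@P['T_tool_cam']
    else: T=P['pose']
    return T[:3,3],T[:3,:3]@np.array([x,y,1.])
def cloud(c,d,mask):
    v,u=np.nonzero(mask&(d>0)); P=optics.camera_params(c)
    x,y=(u-P['cx'])/P['fx'],(v-P['cy'])/P['fy']
    if c=='wrist':
        r=np.hypot(x,y)+1e-12;k=np.tan(r)/r;x,y=x*k,y*k
    o,_=ray(c,(P['cx'],P['cy']))
    if c=='wrist':
        s=env.observe();R=s['ee_rot']@P['T_tool_cam'][:3,:3]
    else: R=P['pose'][:3,:3]
    return o+(np.stack([x,y,np.ones_like(x)],1)*d[v,u][:,None])@np.asarray(R).T
def atz(c,px,z):
    o,r=ray(c,px); return o+r*(z-o[2])/r[2]
def tri(rays):
    A=np.zeros((3,3));b=np.zeros(3)
    for o,r in rays:
        r=r/np.linalg.norm(r);M=np.eye(3)-np.outer(r,r);A+=M;b+=M@o
    x=np.linalg.solve(A,b)
    return x,max(np.linalg.norm((np.eye(3)-np.outer(r,r)/(r@r))@(x-o)) for o,r in rays)
def circ(xy):
    A=np.c_[2*xy,np.ones(len(xy))];s=np.linalg.lstsq(A,(xy**2).sum(1),rcond=None)[0]
    return s[:2],np.sqrt(s[2]+s[:2]@s[:2])
E
python3 - <<'E'
from h import *
L={}
for c in ['scene','side']:
    optics.read_camera(c)
    for n in ['heat_grip','timer_grip','bain_hole0','bain_hole1','bain_hole2','bain_hole3','corner','pan']:
        r=optics.landmark_of(n,c); L[c,n]=r
    d=np.load(f'{c}0.npz')['d']
    for n in ['potA','potB','potC','potD','pan']:
        for r in optics.regions_of(n,c):
            if r['score']<.3: continue
            m=r['region'];X=cloud(c,d,m);
            p=np.load(f'{c}0.npz')['p'][m].mean(0)
            g=X[X[:,2]>.085];
            print(c,n,round(r['score'],2),r['bbox'],p.astype(int),'n',len(X),'grip',np.median(g,0) if len(g) else None,'zmax',X[:,2].max())
for n in ['heat_grip','timer_grip','bain_hole0','bain_hole1','bain_hole2','bain_hole3','corner','pan']:
    a,b=L['scene',n],L['side',n]
    print(n,[(round(r['score'],2),np.array(r['pixel']).round(0)) for r in a[:2]+b[:2]])
    if a and b: print('   ',*tri([ray('scene',a[0]['pixel']),ray('side',b[0]['pixel'])]))
E
```

```text
scene potB 0.45 [238.6, 263.2, 287.2, 305.6] [166 165 163] n 1542 grip None zmax 0.05498564678531159
scene potC 0.81 [255.3, 127.0, 271.1, 159.6] [66 38 84] n 460 grip [0.3435 0.1684 0.1027] zmax 0.11396388345544883
scene potC 0.71 [283.0, 150.9, 302.6, 183.5] [104 106 105] n 566 grip [0.4926 0.1575 0.1043] zmax 0.11310990701775903
scene potD 0.74 [249.8, 160.2, 271.6, 199.9] [108 109 109] n 697 grip [0.4638 0.0577 0.1024] zmax 0.11572824758545763
scene pan 0.66 [117.4, 224.6, 199.7, 286.7] [124 126 124] n 2964 grip [ 0.5395 -0.3514  0.0869] zmax 0.12500772421380868
scene pan 0.59 [69.9, 183.3, 127.4, 229.5] [72 41 91] n 2294 grip [ 0.2468 -0.3484  0.0903] zmax 0.09521087996468891
side potA 0.66 [132.8, 163.4, 158.2, 214.7] [140  95  88] n 973 grip [0.7612 0.0826 0.1216] zmax 0.14023438641038222
side potA 0.49 [204.4, 268.6, 237.6, 297.7] [161  32  25] n 789 grip [0.4091 0.3211 0.0948] zmax 0.09949044615289715
side potC 0.87 [261.9, 237.4, 288.3, 286.6] [76 38 97] n 910 grip [0.3373 0.1825 0.1024] zmax 0.11304671835075875
side potC 0.73 [207.0, 220.6, 233.9, 265.6] [117 118 114] n 81
[... 1118 characters left out ...]
3 0.0553] 0.006035535854630328
bain_hole2 [(0.85, array([332., 193.])), (0.84, array([288., 219.])), (0.86, array([171., 220.])), (0.84, array([181., 208.]))]
    [0.6423 0.1503 0.0553] 0.006035535854630328
bain_hole3 [(0.85, array([332., 193.])), (0.84, array([288., 219.])), (0.86, array([171., 220.])), (0.84, array([181., 208.]))]
    [0.6423 0.1503 0.0553] 0.006035535854630328
corner [(0.58, array([147., 324.])), (0.35, array([230., 178.])), (0.79, array([256., 135.]))]
    [ 0.6588 -0.4555  0.0274] 0.0014919088747700228
pan [(0.91, array([103., 215.])), (0.63, array([379., 204.])), (0.95, array([278., 155.])), (0.83, array([363., 183.]))]
    [ 0.4652 -0.3558  0.0943] 0.08308769495797132
```

```bash
cat >> h.py <<'E'
import json
def yaw():
    R=env.observe()['ee_rot'];return np.arctan2(R[1,0],R[0,0])
def plan(*wps,start=None,vmax=.055,amax=9.):
    """wps: (x,y,z,yaw[,hand]) world TCP targets, tool down; prints rows relative to present pose"""
    s=env.observe();p0=np.array(s['eef_pos']);R0=np.array(s['ee_rot']);y0=yaw()
    cp,cy=p0,y0;rows=[]
    for w in wps:
        t=np.array(w[:3]);dy=w[3]-cy
        n=int(max(1,np.ceil(np.linalg.norm(t-cp)/vmax),np.ceil(abs(np.degrees(dy))/amax)))
        for i in range(1,n+1):
            p=cp+(t-cp)*i/n;a=cy+dy*i/n
            d=R0.T@(p-p0)*1000
            c,sn=np.cos(a),np.sin(a);Rt=np.array([[c,sn,0],[sn,-c,0],[0,0,-1]])
            rv=cv2.Rodrigues(R0.T@Rt)[0][:,0] if abs(a-y0)<3.1 else np.array([0,0,-(a-y0)])
            r={k:float(round(v,3)) for k,v in zip(['wx','wy','wz'],rv)}
            r.update({k:float(round(v,1)) for k,v in zip(['tx','ty','tz'],d)})
            if len(w)>4:r['hand']=w[4]
            rows.append(r)
        cp,cy=t,w[3]
    print(len(rows),'rows')
    for r in rows: print(json.dumps(r))
E
python3 -c "
from h import *
plan((.45,-.25,.36,1.6),(.5,.13,.38,3.0))"
```

```text
18 rows
{"wx": -0.0, "wy": -0.0, "wz": -0.147, "tx": 40.4, "ty": -31.8, "tz": -14.3}
{"wx": -0.0, "wy": -0.0, "wz": -0.294, "tx": 80.9, "ty": -63.5, "tz": -28.6}
{"wx": -0.0, "wy": -0.0, "wz": -0.44, "tx": 121.3, "ty": -95.3, "tz": -42.9}
{"wx": -0.0, "wy": -0.0, "wz": -0.587, "tx": 161.7, "ty": -127.0, "tz": -57.2}
{"wx": -0.0, "wy": -0.0, "wz": -0.734, "tx": 202.1, "ty": -158.8, "tz": -71.5}
{"wx": -0.0, "wy": -0.0, "wz": -0.881, "tx": 242.6, "ty": -190.5, "tz": -85.8}
{"wx": -0.0, "wy": -0.0, "wz": -1.028, "tx": 283.0, "ty": -222.3, "tz": -100.1}
{"wx": -0.0, "wy": -0.0, "wz": -1.174, "tx": 323.4, "ty": -254.0, "tz": -114.4}
{"wx": -0.0, "wy": -0.0, "wz": -1.321, "tx": 363.8, "ty": -285.8, "tz": -128.7}
{"wx": -0.0, "wy": -0.0, "wz": -1.477, "tx": 380.8, "ty": -324.8, "tz": -130.9}
{"wx": -0.0, "wy": -0.0, "wz": -1.632, "tx": 397.8, "ty": -363.9, "tz": -133.1}
{"wx": -0.0, "wy": -0.0, "wz": -1.788, "tx": 414.7, "ty": -403.0, "tz": -135.3}
{"wx": -0.0, "wy": -0.0, "wz": -1.943, "tx": 431.7, "ty": -442.0, "tz": -137.5}
{"wx": 0.0, "wy": -0.0, "wz": -2.099, "tx": 448.6, "ty": -481.1, "tz": -139.8}
{"wx": 0.0, "wy": -0.0, "wz": -2.255, "tx": 465.6, "ty": -520.2, "tz": -142.0}
{"wx": 0.0, "wy": -0.0, "wz": -2.41, "tx": 482.6, "ty": -559.2, "tz": -144.2}
{"wx": 0.0, "wy": -0.0, "wz": -2.566, "tx": 499.5, "ty": -598.3, "tz": -146.4}
{"wx": 0.0, "wy": -0.0, "wz": -2.721, "tx": 516.5, "ty": -637.4, "tz": -148.6}
```

Call:
{"name": "send_rows", "arguments": {"increments": [{"wz": -0.15,"tx": 45,"ty": -35,"tz": -25},{"wz": -0.3,"tx": 90,"ty": -70,"tz": -50},{"wz": -0.45,"tx": 135,"ty": -105,"tz": -70},{"wz": -0.6,"tx": 180,"ty": -140,"tz": -90},{"wz": -0.75,"tx": 225,"ty": -175,"tz": -110},{"wz": -0.9,"tx": 270,"ty": -210,"tz": -130},{"wz": -1.05,"tx": 315,"ty": -245,"tz": -130},{"wz": -1.2,"tx": 364,"ty": -286,"tz": -130},{"wz": -1.38,"tx": 380,"ty": -325,"tz": -131},{"wz": -1.56,"tx": 397,"ty": -364,"tz": -133},{"wz": -1.74,"tx": 415,"ty": -403,"tz": -135},{"wz": -1.92,"tx": 432,"ty": -442,"tz": -138}]}}

```text
invalid input
```

Call:
{"name": "send_rows", "arguments": {"increments": [{"wz": -0.15,"tx": -31,"ty": -28,"tz": -2},{"wz": -0.3,"tx": -62,"ty": -57,"tz": -4},{"wz": -0.45,"tx": -92,"ty": -85,"tz": -5},{"wz": -0.6,"tx": -123,"ty": -114,"tz": -7},{"wz": -0.75,"tx": -154,"ty": -142,"tz": -9},{"wz": -0.8,"tx": -154,"ty": -142,"tz": -10},{"wz": -0.8,"tx": -154,"ty": -142,"tz": -10}]}}

```text
invalid input
```

Call:
{"name": "send_rows", "arguments": {"increments": [{"wx": 0,"wy": 0,"wz": -0.15,"tx": 45,"ty": -35,"tz": -25,"hand": 85},{"wx": 0,"wy": 0,"wz": -0.3,"tx": 90,"ty": -70,"tz": -50,"hand": 85},{"wx": 0,"wy": 0,"wz": -0.45,"tx": 135,"ty": -105,"tz": -70,"hand": 85},{"wx": 0,"wy": 0,"wz": -0.6,"tx": 180,"ty": -140,"tz": -90,"hand": 85},{"wx": 0,"wy": 0,"wz": -0.75,"tx": 225,"ty": -175,"tz": -110,"hand": 85},{"wx": 0,"wy": 0,"wz": -0.9,"tx": 270,"ty": -210,"tz": -130,"hand": 85},{"wx": 0,"wy": 0,"wz": -1.05,"tx": 315,"ty": -245,"tz": -130,"hand": 85},{"wx": 0,"wy": 0,"wz": -1.2,"tx": 364,"ty": -286,"tz": -130,"hand": 85},{"wx": 0,"wy": 0,"wz": -1.38,"tx": 380,"ty": -325,"tz": -131,"hand": 85},{"wx": 0,"wy": 0,"wz": -1.56,"tx": 397,"ty": -364,"tz": -133,"hand": 85},{"wx": 0,"wy": 0,"wz": -1.74,"tx": 415,"ty": -403,"tz": -135,"hand": 85},{"wx": 0,"wy": 0,"wz": -1.92,"tx": 432,"ty": -442,"tz": -138,"hand": 85}]}}

```text
t: 3.0
eef_pos: [0.4725, -0.0796, 0.3695]
ee_rot: [[-0.592, 0.806, 0.0], [0.806, 0.592, -0.0], [-0.0, 0.0, -1.0]]
wrist_force: [0.5, -0.4, 0.8]
gripper_width: 0.0849
```

```bash
python3 -c "
from h import *
s=env.observe();print(s['t'],s['eef_pos'],yaw())
plan((.5,.13,.38,3.0))"
```

```text
3.0 [ 0.4725 -0.0796  0.3695] 2.204693006037398
6 rows
{"wx": 0.0, "wy": 0.0, "wz": -0.133, "tx": 25.4, "ty": 24.4, "tz": -1.8}
{"wx": 0.0, "wy": 0.0, "wz": -0.265, "tx": 50.9, "ty": 48.8, "tz": -3.5}
{"wx": 0.0, "wy": 0.0, "wz": -0.398, "tx": 76.3, "ty": 73.2, "tz": -5.3}
{"wx": 0.0, "wy": 0.0, "wz": -0.53, "tx": 101.8, "ty": 97.6, "tz": -7.0}
{"wx": 0.0, "wy": 0.0, "wz": -0.663, "tx": 127.2, "ty": 121.9, "tz": -8.8}
{"wx": 0.0, "wy": 0.0, "wz": -0.795, "tx": 152.6, "ty": 146.3, "tz": -10.5}
```

Call:
{"name": "send_rows", "arguments": {"increments": [{"wx": 0,"wy": 0,"wz": -0.13,"tx": 25,"ty": 24,"tz": -2,"hand": 85},{"wx": 0,"wy": 0,"wz": -0.27,"tx": 51,"ty": 49,"tz": -4,"hand": 85},{"wx": 0,"wy": 0,"wz": -0.4,"tx": 76,"ty": 73,"tz": -5,"hand": 85},{"wx": 0,"wy": 0,"wz": -0.53,"tx": 102,"ty": 98,"tz": -7,"hand": 85},{"wx": 0,"wy": 0,"wz": -0.66,"tx": 127,"ty": 122,"tz": -9,"hand": 85},{"wx": 0,"wy": 0,"wz": -0.8,"tx": 153,"ty": 146,"tz": -10,"hand": 85},{"wx": 0,"wy": 0,"wz": -0.8,"tx": 153,"ty": 146,"tz": -10,"hand": 85},{"wx": 0,"wy": 0,"wz": -0.8,"tx": 153,"ty": 146,"tz": -10,"hand": 85}]}}

```text
t: 4.0
eef_pos: [0.5007, 0.1281, 0.3793]
ee_rot: [[-0.99, 0.143, -0.0], [0.143, 0.99, -0.001], [-0.0, -0.001, -1.0]]
wrist_force: [-0.1, 0.2, -0.2]
gripper_width: 0.0848
```

```bash
python3 - <<'E'
from h import *
p,d=optics.read_camera('wrist');np.savez('w1.npz',p=p,d=d)
cv2.imwrite('pics/w1.png',cv2.resize(p[:,:,::-1],(800,600),interpolation=cv2.INTER_CUBIC))
s=env.observe();print(s['t'],s['eef_pos'],yaw(),s['q'])
for n in ['heat_grip','timer_grip','bain_hole0']:
    for r in optics.landmark_of(n,'wrist'):
        z=.05 if 'hole' in n else .082
        print(n,round(r['score'],2),np.round(r['pixel'],1),atz('wrist',r['pixel'],z))
for n in ['potC','potD']:
    for r in optics.regions_of(n,'wrist'):
        X=cloud('wrist',d,r['region']);g=X[X[:,2]>.09]
        print(n,round(r['score'],2),r['bbox'],p[r['region']].mean(0).astype(int),'grip',np.median(g,0),g[:,2].max() if len(g) else 0)
E
```

```text
4.05 [0.5007 0.1278 0.3793] 2.997194468470986 [ 0.1462 -0.2239  1.7411 -0.0004  1.6245 -1.2802]
heat_grip 0.96 [369.5  72.9] [0.4125 0.3168 0.082 ]
timer_grip 0.83 [381.5 155.4] [0.5441 0.3268 0.082 ]
bain_hole0 0.84 [277.1 221. ] [0.645  0.1463 0.05  ]
bain_hole0 0.8 [237.8 226.5] [0.6456 0.0768 0.05  ]
bain_hole0 0.76 [149.8 236.1] [ 0.6452 -0.0907  0.05  ]
bain_hole0 0.68 [193.2 228.4] [ 0.639  -0.0032  0.05  ]
bain_hole0 0.18 [246.3 269.1] [0.7365 0.0775 0.05  ]
potC 0.72 [45.4, 253.2, 89.2, 287.1] [ 22 104  52] grip [0.4798 0.0627 0.4374] 0.4380617922332608
potC 0.6 [251.9, 17.9, 290.0, 60.2] [118  66 140] grip [0.3419 0.1747 0.1088] 0.1107596817860646
potC 0.57 [259.1, 112.5, 296.7, 155.8] [160 161 156] grip [0.4896 0.1642 0.109 ] 0.11146168494661796
potD 0.97 [191.9, 104.5, 233.5, 146.5] [167 168 165] grip [0.4603 0.0659 0.109 ] 0.11119709302893349
potD 0.57 [345.4, 53.5, 384.9, 91.6] [158  30  20] grip [0.4116 0.3137 0.095 ] 0.09851216060195078
```

View pics/w1.png

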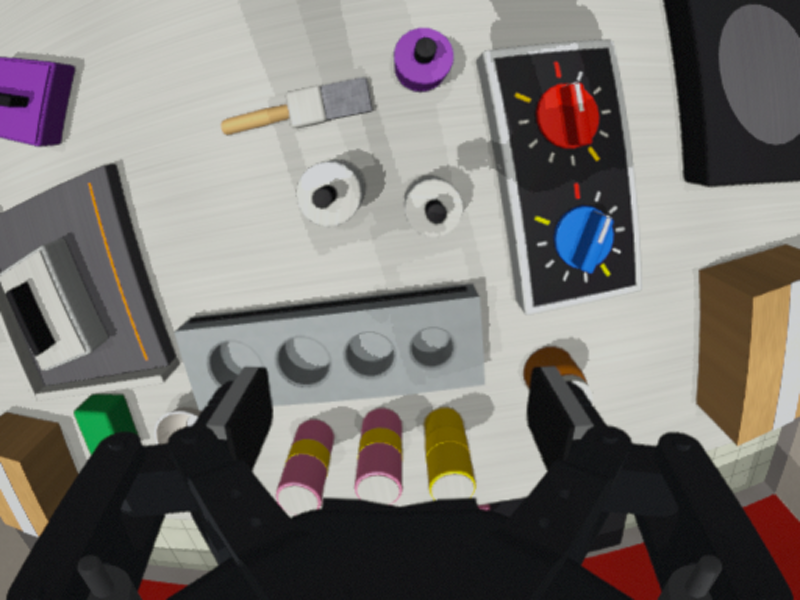

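Wrist view: silver pots at (328,193) and (434,205). The purple pot at (423,58) is the look-alike. The heat dial reads about click 1 and the timer about click 2. Next I measure pot diameters, bar directions and hole circles.

```bash
cat >> h.py <<'E'
def pots(d,cs):
    V=cloud('wrist',d,np.ones(d.shape,bool))
    for cx,cy in cs:
        r=np.hypot(V[:,0]-cx,V[:,1]-cy)
        g=V[(r<.03)&(V[:,2]>.098)];l=V[(r<.045)&(abs(V[:,2]-.072)<.006)]
        c,R=cv2.minEnclosingCircle(l[:,:2].astype(np.float32))
        cg,Rg=cv2.minEnclosingCircle(g[:,:2].astype(np.float32))
        print('pot lid',np.array(c),'diam',2*R,'rect',cv2.minAreaRect(l[:,:2].astype(np.float32)),'grip',np.array(cg),2*Rg,'mean',g.mean(0))
def bar(d,cx,cy,rad=.04,z=.088,zm=.11):
    V=cloud('wrist',d,np.ones(d.shape,bool));r=np.hypot(V[:,0]-cx,V[:,1]-cy)
    g=V[(r<rad)&(V[:,2]>z)&(V[:,2]<zm)][:,:2].astype(np.float32)
    rc=cv2.minAreaRect(g);b=cv2.boxPoints(rc);e=max((b[1]-b[0],b[2]-b[1]),key=np.linalg.norm)
    print('bar c',np.array(rc[0]),'size',rc[1],'dir deg',np.degrees(np.arctan2(e[1],e[0]))%180,'n',len(g))
def holes(d,guess,R0s=(.024,.0275,.031,.0345)):
    V=cloud('wrist',d,np.ones(d.shape,bool))
    # render top-view height map and fit rim
    for (cx,cy),R0 in zip(guess,R0s):
        r=np.hypot(V[:,0]-cx,V[:,1]-cy);m=(r<.055)&(abs(V[:,2]-.05)<.006)
        P=V[m][:,:2];
        from scipy.optimize import minimize
        # largest empty circle: rim points just outside the hole
        th=np.arctan2(P[:,1]-cy,P[:,0]-cx);rr=np.hypot(P[:,0]-cx,P[:,1]-cy)
        E=[]
        for k in np.arange(-np.pi,np.pi,np.pi/18):
            q=np.abs((th-k+np.pi)%(2*np.pi)-np.pi)<np.pi/36
            if q.sum()>2:E.append(P[q][np.argmin(rr[q])])
        E=np.array(E)
        for _ in range(4):
            c,R=circ(E);e=abs(np.hypot(*(E-c).T)-R);E=E[e<max(2.*np.median(e),.0015)]
        print('hole',c,'R',R,'want',R0+.003,'n',len(E))
E
python3 - <<'E'
from h import *
d=np.load('w1.npz')['d']
pots(d,[(.4896,.164),(.460,.066),(.342,.175)])
bar(d,.412,.317);bar(d,.544,.32)
holes(d,[(.645,.146),(.645,.077),(.64,-.003),(.645,-.09)])
V=cloud('wrist',d,np.ones(d.shape,bool))
P=V[(abs(V[:,2]-.05)<.004)&(V[:,1]>.23)&(V[:,0]<.65)]
print('box',cv2.minAreaRect(P[:,:2].astype(np.float32)))
P=V[(abs(V[:,2]-.05)<.005)&(V[:,1]<.2)&(V[:,1]>-.15)&(V[:,0]>.57)&(V[:,0]<.72)]
print('bain',cv2.minAreaRect(P[:,:2].astype(np.float32)),np.median(P[:,2]))
E
```

```text
pot lid [0.4902 0.1652] diam 0.058609917759895325 rect ((0.48966509103775024, 0.16424883902072906), (0.05535360425710678, 0.054197508841753006), 82.41323852539062) grip [0.4944 0.1634] 0.059350937604904175 mean [0.4949 0.1647 0.4553]
pot lid [0.4608 0.0644] diam 0.06548838317394257 rect ((0.46080347895622253, 0.06462228298187256), (0.062336266040802, 0.06345008313655853), 80.69872283935547) grip [0.47   0.0698] 0.04071776196360588 mean [0.4817 0.0707 0.4508]
pot lid [0.34   0.1754] diam 0.058946482837200165 rect ((0.34081941843032837, 0.17547258734703064), (0.05710643157362938, 0.05626426264643669), 39.1862678527832) grip [0.3406 0.1756] 0.0202006995677948 mean [0.3413 0.175  0.1085]
bar c [0.4123 0.315 ] size (0.060201212763786316, 0.015246118418872356) dir deg 3.5190654 n 392
bar c [0.5415 0.3223] size (0.0158194862306118, 0.06063874438405037) dir deg 154.29929 n 360
hole [0.6481 0.145 ] R 0.024333696309264442 want 0.027 n 36
hole [0.6466 0.0741] R 0.027702029656075364 want 0.0305 n 36
hole [ 0.6451 -0.0036] R 0.03128004846423219 want 0.034 n 34
hole [ 0.6441 -0.0882] R 0.03574678215184598 want 0.037500000000000006 n 17
box ((0.4805293679237366, 0.435741662979126), (0.3691839575767517, 0.421406090259552), 13.479765892028809)
bain ((0.6461770534515381, 0.02504982054233551), (0.35144156217575073, 0.11167639493942261), 88.81825256347656) 0.049301963294360124
```

```bash
python3 - <<'E'
from h import *
f=np.load('w1.npz');p,d=f['p'],f['d']
cv2.imwrite('pics/c1.png',cv2.resize(p[20:205,300:420,::-1],(480,740)[:2] if 0 else (389,600),interpolation=cv2.INTER_CUBIC))
V=cloud('wrist',d,np.ones(d.shape,bool))
v,u=np.nonzero(d>0)
pp=p[v,u].astype(int)
box=(abs(V[:,2]-.05)<.004)&(V[:,0]>.3)&(V[:,0]<.66)&(V[:,1]>.23)&(V[:,1]<.42)
P=V[box]
print(cv2.minAreaRect(P[:,:2].astype(np.float32)),P.min(0),P.max(0))
for nm,m in [('red',(pp[:,0]>140)&(pp[:,1]<60)&(pp[:,2]<60)),('yel',(pp[:,0]>130)&(pp[:,1]>110)&(pp[:,2]<80))]:
    Q=V[box&m];print(nm,len(Q));
    if len(Q):
        k=cv2.kmeans(Q[:,:2].astype(np.float32),{'red':2,'yel':4}[nm],None,(3,50,1e-4),5,0);print(k[2])
E
```

```text
((0.47772473096847534, 0.31865885853767395), (0.29017874598503113, 0.1507447361946106), 3.1697778701782227) [0.3298 0.2357 0.046 ] [0.6253 0.4002 0.0538]
red 53
[[0.3654 0.3157]
 [0.4928 0.3201]]
yel 96
[[0.52   0.2785]
 [0.3901 0.2711]
 [0.5836 0.3501]
 [0.4543 0.3432]]
```

View pics/c1.png

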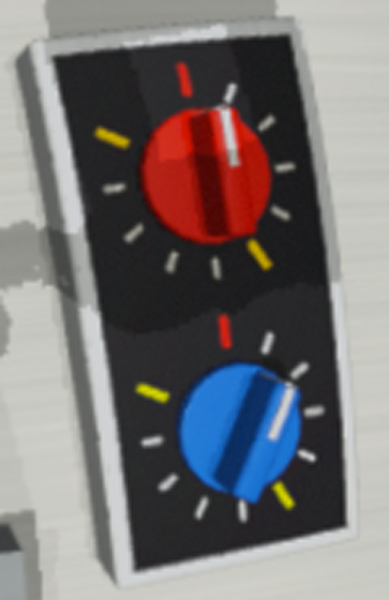

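Depth puts the red bar at 3.5° against a box yaw of 3.2°, so heat is on click 0. The timer bar is at −25.7°, so it is on click 1; the apparent offset in the crop (red bar ~(215,170)) is parallax. I move above the heat dial.

```bash
python3 -c "
from h import *
plan((.4123,.3155,.19,3.2,45))"
```

```text
6 rows
{"wx": -0.0, "wy": 0.0, "wz": -0.034, "tx": 19.1, "ty": 28.8, "tz": 31.6, "hand": 45}
{"wx": -0.0, "wy": 0.0, "wz": -0.068, "tx": 38.2, "ty": 57.7, "tz": 63.1, "hand": 45}
{"wx": -0.0, "wy": 0.0, "wz": -0.101, "tx": 57.3, "ty": 86.5, "tz": 94.7, "hand": 45}
{"wx": -0.0, "wy": 0.0, "wz": -0.135, "tx": 76.4, "ty": 115.3, "tz": 126.3, "hand": 45}
{"wx": -0.0, "wy": 0.0, "wz": -0.169, "tx": 95.5, "ty": 144.2, "tz": 157.8, "hand": 45}
{"wx": -0.0, "wy": 0.0, "wz": -0.203, "tx": 114.6, "ty": 173.0, "tz": 189.4, "hand": 45}
```

Call:
{"name": "send_rows", "arguments": {"increments": [{"wx": 0,"wy": 0,"wz": -0.05,"tx": 19,"ty": 29,"tz": 32,"hand": 45},{"wx": 0,"wy": 0,"wz": -0.1,"tx": 38,"ty": 58,"tz": 63,"hand": 45},{"wx": 0,"wy": 0,"wz": -0.15,"tx": 57,"ty": 87,"tz": 95,"hand": 45},{"wx": 0,"wy": 0,"wz": -0.2,"tx": 76,"ty": 115,"tz": 126,"hand": 45},{"wx": 0,"wy": 0,"wz": -0.203,"tx": 96,"ty": 144,"tz": 158,"hand": 45},{"wx": 0,"wy": 0,"wz": -0.203,"tx": 115,"ty": 173,"tz": 189,"hand": 45},{"wx": 0,"wy": 0,"wz": -0.203,"tx": 115,"ty": 173,"tz": 189,"hand": 45},{"wx": 0,"wy": 0,"wz": -0.203,"tx": 115,"ty": 173,"tz": 189,"hand": 45}]}}

```text
t: 5.3
eef_pos: [0.4122, 0.3158, 0.1912]
ee_rot: [[-0.998, -0.06, 0.001], [-0.06, 0.998, 0.0], [-0.001, 0.0, -1.0]]
wrist_force: [0.5, 0.5, -0.0]
gripper_width: 0.0451
```

```bash
python3 - <<'E'
from h import *
p,d=optics.read_camera('wrist');np.savez('w2.npz',p=p,d=d)
s=env.observe();print(s['t'],s['eef_pos'],yaw(),s['gripper_width'])
bar(d,.412,.315)
bar(d,.5415,.3225)
plan((.412,.3155,.067,3.2,45))
E
```

```text
5.35 [0.4127 0.3159 0.1918] -3.082328595672344 0.04537510003224404
bar c [0.4119 0.3164] size (0.06076264753937721, 0.014571167528629303) dir deg 3.0317018 n 1200
bar c [0.5411 0.3234] size (0.015355276875197887, 0.06055675446987152) dir deg 151.95177 n 714
40 rows
{"wx": 0.001, "wy": 0.002, "wz": -0.157, "tx": 0.0, "ty": -0.0, "tz": 3.1, "hand": 45}
{"wx": 0.0, "wy": 0.002, "wz": -0.314, "tx": 0.1, "ty": -0.0, "tz": 6.2, "hand": 45}
{"wx": 0.0, "wy": 0.002, "wz": -0.471, "tx": 0.1, "ty": -0.0, "tz": 9.4, "hand": 45}
{"wx": 0.0, "wy": 0.002, "wz": -0.628, "tx": 0.1, "ty": -0.0, "tz": 12.5, "hand": 45}
{"wx": -0.0, "wy": 0.002, "wz": -0.785, "tx": 0.1, "ty": -0.1, "tz": 15.6, "hand": 45}
{"wx": -0.0, "wy": 0.002, "wz": -0.942, "tx": 0.2, "ty": -0.1, "tz": 18.7, "hand": 45}
{"wx": -0.001, "wy": 0.002, "wz": -1.099, "tx": 0.2, "ty": -0.1, "tz": 21.8, "hand": 45}
{"wx": -0.001, "wy": 0.002, "wz": -1.256, "tx": 0.2, "ty": -0.1, "tz": 25.0, "hand": 45}
{"wx": -0.001, "wy": 0.002, "wz": -1.414, "tx": 0.2, "ty": -0.1, "tz": 28.1, "hand": 45}
{"wx": -0.001, "wy": 0.002, "wz": -1.571, "tx": 0.
[... 1909 characters left out ...]
z": 99.9, "hand": 45}
{"wx": 0.0, "wy": 0.0, "wz": -5.183, "tx": 0.8, "ty": -0.3, "tz": 103.0, "hand": 45}
{"wx": 0.0, "wy": 0.0, "wz": -5.34, "tx": 0.9, "ty": -0.3, "tz": 106.1, "hand": 45}
{"wx": 0.0, "wy": 0.0, "wz": -5.497, "tx": 0.9, "ty": -0.4, "tz": 109.2, "hand": 45}
{"wx": 0.0, "wy": 0.0, "wz": -5.654, "tx": 0.9, "ty": -0.4, "tz": 112.3, "hand": 45}
{"wx": 0.0, "wy": 0.0, "wz": -5.811, "tx": 0.9, "ty": -0.4, "tz": 115.5, "hand": 45}
{"wx": 0.0, "wy": 0.0, "wz": -5.968, "tx": 1.0, "ty": -0.4, "tz": 118.6, "hand": 45}
{"wx": 0.0, "wy": 0.0, "wz": -6.125, "tx": 1.0, "ty": -0.4, "tz": 121.7, "hand": 45}
{"wx": 0.0, "wy": 0.0, "wz": -6.282, "tx": 1.0, "ty": -0.4, "tz": 124.8, "hand": 45}
```

```bash
cat >> h.py <<'E'
def yaw():
    q=env.observe()['q'];return q[0]-q[5]+np.pi/2
E
python3 -c "
from h import *
print(yaw())"
```

```text
3.2007613556849464
```

Call:
{"name": "send_rows", "arguments": {"increments": [{"wx": 0,"wy": 0,"wz": 0,"tx": 0.5,"ty": 0,"tz": 50,"hand": 45},{"wx": 0,"wy": 0,"wz": 0,"tx": 0.5,"ty": 0,"tz": 85,"hand": 45},{"wx": 0,"wy": 0,"wz": 0,"tx": 0.5,"ty": 0,"tz": 110,"hand": 45},{"wx": 0,"wy": 0,"wz": 0,"tx": 0.5,"ty": 0,"tz": 123,"hand": 45},{"wx": 0,"wy": 0,"wz": 0,"tx": 0.5,"ty": 0,"tz": 123,"hand": 45},{"wx": 0,"wy": 0,"wz": 0,"tx": 0.5,"ty": 0,"tz": 123,"hand": 10},{"wx": 0,"wy": 0,"wz": 0,"tx": 0.5,"ty": 0,"tz": 123,"hand": 10},{"wx": 0,"wy": 0,"wz": 0,"tx": 0.5,"ty": 0,"tz": 123,"hand": 10},{"wx": 0,"wy": 0,"wz": 0,"tx": 0.5,"ty": 0,"tz": 123,"hand": 10},{"wx": 0,"wy": 0,"wz": 0,"tx": 0.5,"ty": 0,"tz": 123,"hand": 10}], "force": 40}}

```text
t: 6.6
eef_pos: [0.4124, 0.315, 0.0693]
ee_rot: [[-0.998, -0.06, 0.002], [-0.06, 0.998, -0.002], [-0.002, -0.003, -1.0]]
wrist_force: [0.2, -8.4, 6.1]
gripper_width: 0.014
```

Call:
{"name": "send_rows", "arguments": {"increments": [{"wx": 0,"wy": 0,"wz": 0.175,"tx": 0,"ty": 0,"tz": 0,"hand": 10},{"wx": 0,"wy": 0,"wz": 0.35,"tx": 0,"ty": 0,"tz": 0,"hand": 10},{"wx": 0,"wy": 0,"wz": 0.525,"tx": 0,"ty": 0,"tz": 0,"hand": 10},{"wx": 0,"wy": 0,"wz": 0.7,"tx": 0,"ty": 0,"tz": 0,"hand": 10},{"wx": 0,"wy": 0,"wz": 0.875,"tx": 0,"ty": 0,"tz": 0,"hand": 10},{"wx": 0,"wy": 0,"wz": 1.05,"tx": 0,"ty": 0,"tz": 0,"hand": 10},{"wx": 0,"wy": 0,"wz": 1.225,"tx": 0,"ty": 0,"tz": 0,"hand": 10},{"wx": 0,"wy": 0,"wz": 1.4,"tx": 0,"ty": 0,"tz": 0,"hand": 10},{"wx": 0,"wy": 0,"wz": 1.575,"tx": 0,"ty": 0,"tz": 0,"hand": 10},{"wx": 0,"wy": 0,"wz": 1.75,"tx": 0,"ty": 0,"tz": 0,"hand": 10},{"wx": 0,"wy": 0,"wz": 1.925,"tx": 0,"ty": 0,"tz": 0,"hand": 10},{"wx": 0,"wy": 0,"wz": 2.1,"tx": 0,"ty": 0,"tz": 0,"hand": 10}]}}

```text
t: 8.1
eef_pos: [0.4115, 0.3143, 0.0693]
ee_rot: [[0.456, 0.89, 0.0], [0.89, -0.456, -0.005], [-0.004, 0.002, -1.0]]
wrist_force: [-4.1, -10.7, 9.2]
gripper_width: 0.0143
```

Call:
{"name": "send_rows", "arguments": {"increments": [{"wx": 0,"wy": 0,"wz": 0.0,"tx": 0,"ty": 0,"tz": 0,"hand": 10},{"wx": 0,"wy": 0,"wz": 0.0,"tx": 0,"ty": 0,"tz": 0,"hand": 10},{"wx": 0,"wy": 0,"wz": 0.0,"tx": 0,"ty": 0,"tz": 0,"hand": 45},{"wx": 0,"wy": 0,"wz": 0.0,"tx": 0,"ty": 0,"tz": 0,"hand": 45},{"wx": 0,"wy": 0,"wz": 0.0,"tx": 0,"ty": 0,"tz": 0,"hand": 45},{"wx": 0,"wy": 0,"wz": 0.0,"tx": 0,"ty": 0,"tz": -45,"hand": 45},{"wx": 0,"wy": 0,"wz": 0.0,"tx": 0,"ty": 0,"tz": -90,"hand": 45},{"wx": 0,"wy": 0,"wz": 0.0,"tx": 0,"ty": 0,"tz": -130,"hand": 45},{"wx": 0,"wy": 0,"wz": 0.0,"tx": 0,"ty": 0,"tz": -130,"hand": 45}]}}

```text
t: 9.22
eef_pos: [0.4131, 0.3176, 0.202]
ee_rot: [[0.452, 0.892, 0.007], [0.892, -0.452, 0.005], [0.007, 0.004, -1.0]]
wrist_force: [-0.3, -0.4, -1.0]
gripper_width: 0.0452
```

```bash
python3 - <<'E'
from h import *
p,d=optics.read_camera('wrist');np.savez('w3.npz',p=p,d=d)
s=env.observe();print(s['t'],s['eef_pos'],yaw(),s['q'][5])
bar(d,.412,.3155)
bar(d,.5415,.3225)
plan((.49,.1645,.25,np.pi/2,60))
E
```

```text
9.275 [0.4119 0.3168 0.1992] 1.1020190918589563 1.0209595006132655
bar c [0.4113 0.3159] size (0.060366734862327576, 0.014637967571616173) dir deg 63.49481 n 1089
bar c [0.5397 0.3224] size (0.015222777612507343, 0.06008679047226906) dir deg 153.22917 n 984
4 rows
{"wx": 0.002, "wy": -0.003, "wz": -0.117, "tx": -25.1, "ty": 34.6, "tz": -12.7, "hand": 60}
{"wx": 0.002, "wy": -0.003, "wz": -0.234, "tx": -50.2, "ty": 69.3, "tz": -25.4, "hand": 60}
{"wx": 0.002, "wy": -0.003, "wz": -0.352, "tx": -75.3, "ty": 103.9, "tz": -38.2, "hand": 60}
{"wx": 0.003, "wy": -0.003, "wz": -0.469, "tx": -100.4, "ty": 138.6, "tz": -50.9, "hand": 60}
```

Heat bar is now at 63.5°, which is click 4. Next is pot C, at yaw 0.

Call:
{"name": "send_rows", "arguments": {"increments": [{"wx": 0,"wy": 0,"wz": 0.17,"tx": -17,"ty": 23,"tz": -10,"hand": 50},{"wx": 0,"wy": 0,"wz": 0.34,"tx": -34,"ty": 46,"tz": -20,"hand": 50},{"wx": 0,"wy": 0,"wz": 0.51,"tx": -51,"ty": 69,"tz": -30,"hand": 50},{"wx": 0,"wy": 0,"wz": 0.68,"tx": -68,"ty": 92,"tz": -40,"hand": 50},{"wx": 0,"wy": 0,"wz": 0.85,"tx": -85,"ty": 115,"tz": -45,"hand": 50},{"wx": 0,"wy": 0,"wz": 1.0,"tx": -100,"ty": 139,"tz": -45,"hand": 50},{"wx": 0,"wy": 0,"wz": 1.1,"tx": -100,"ty": 139,"tz": -45,"hand": 50},{"wx": 0,"wy": 0,"wz": 1.1,"tx": -100,"ty": 139,"tz": -45,"hand": 50},{"wx": 0,"wy": 0,"wz": 1.1,"tx": -100,"ty": 139,"tz": -45,"hand": 50}]}}

```text
t: 10.4
eef_pos: [0.4893, 0.1642, 0.241]
ee_rot: [[1.0, 0.004, -0.002], [0.004, -1.0, -0.0], [-0.002, 0.0, -1.0]]
wrist_force: [-0.1, -0.2, 0.5]
gripper_width: 0.0499
```

```bash
python3 - <<'E'
from h import *
# improved pots: exclude gripper
import h
def pots(d,cs):
    V=cloud('wrist',d,np.ones(d.shape,bool));V=V[V[:,2]<.118]
    for cx,cy in cs:
        r=np.hypot(V[:,0]-cx,V[:,1]-cy)
        g=V[(r<.03)&(V[:,2]>.104)];l=V[(r<.045)&(abs(V[:,2]-.072)<.005)]
        c,R=cv2.minEnclosingCircle(l[:,:2].astype(np.float32)) if len(l) else ((0,0),0)
        cg,Rg=cv2.minEnclosingCircle(g[:,:2].astype(np.float32)) if len(g) else ((0,0),0)
        print('lid',np.array(c),'diam',2*R,'grip',np.array(cg),2*Rg,'ztop',np.median(g[:,2]) if len(g) else None,len(g),len(l))
p,d=optics.read_camera('wrist');np.savez('w4.npz',p=p,d=d)
s=env.observe();print(s['t'],s['eef_pos'],yaw())
pots(d,[(.49,.165),(.4607,.0645)])
E
```

```text
10.45 [0.4894 0.1642 0.2414] 0.0035083881892312707
lid [0.4911 0.1647] diam 0.058273330330848694 grip [0.4908 0.1645] 0.01993590220808983 ztop 0.10932272426714451 329 1704
lid [0.4616 0.0651] diam 0.06511577218770981 grip [0.4615 0.065 ] 0.02012365125119686 ztop 0.10924541990706521 273 1791
```

Call:
{"name": "send_rows", "arguments": {"increments": [{"wx": 0,"wy": 0,"wz": 0,"tx": 1.5,"ty": 0,"tz": 55,"hand": 50},{"wx": 0,"wy": 0,"wz": 0,"tx": 1.5,"ty": 0,"tz": 105,"hand": 50},{"wx": 0,"wy": 0,"wz": 0,"tx": 1.5,"ty": 0,"tz": 145,"hand": 50},{"wx": 0,"wy": 0,"wz": 0,"tx": 1.5,"ty": 0,"tz": 164,"hand": 50},{"wx": 0,"wy": 0,"wz": 0,"tx": 1.5,"ty": 0,"tz": 164,"hand": 50},{"wx": 0,"wy": 0,"wz": 0,"tx": 1.5,"ty": 0,"tz": 164,"hand": 15},{"wx": 0,"wy": 0,"wz": 0,"tx": 1.5,"ty": 0,"tz": 164,"hand": 15},{"wx": 0,"wy": 0,"wz": 0,"tx": 1.5,"ty": 0,"tz": 164,"hand": 15},{"wx": 0,"wy": 0,"wz": 0,"tx": 1.5,"ty": 0,"tz": 164,"hand": 15},{"wx": 0,"wy": 0,"wz": 0,"tx": 1.5,"ty": 0,"tz": 164,"hand": 15}], "force": 60}}

```text
t: 11.7
eef_pos: [0.4931, 0.1641, 0.0807]
ee_rot: [[1.0, 0.002, 0.004], [0.002, -1.0, 0.0], [0.004, -0.0, -1.0]]
wrist_force: [0.1, -2.0, 6.3]
gripper_width: 0.0181
```

```bash
python3 - <<'E'
from h import *
plan((.4908,.1645,.205,0),(.645,-.0036,.205,0))
E
```

```text
8 rows
{"wx": -0.0, "wy": -0.004, "wz": 0.001, "tx": -0.6, "ty": -0.1, "tz": -41.4}
{"wx": -0.0, "wy": -0.004, "wz": 0.001, "tx": -1.2, "ty": -0.3, "tz": -82.9}
{"wx": -0.0, "wy": -0.004, "wz": 0.002, "tx": -1.8, "ty": -0.4, "tz": -124.3}
{"wx": -0.0, "wy": -0.004, "wz": 0.002, "tx": 29.0, "ty": 33.2, "tz": -124.2}
{"wx": -0.0, "wy": -0.004, "wz": 0.002, "tx": 59.8, "ty": 66.9, "tz": -124.1}
{"wx": -0.0, "wy": -0.004, "wz": 0.002, "tx": 90.5, "ty": 100.6, "tz": -124.0}
{"wx": -0.0, "wy": -0.004, "wz": 0.002, "tx": 121.3, "ty": 134.3, "tz": -123.8}
{"wx": -0.0, "wy": -0.004, "wz": 0.002, "tx": 152.1, "ty": 168.0, "tz": -123.7}
```

Call:
{"name": "send_rows", "arguments": {"increments": [{"wx": 0,"wy": 0,"wz": 0,"tx": 0,"ty": 0,"tz": -20,"hand": 15},{"wx": 0,"wy": 0,"wz": 0,"tx": 0,"ty": 0,"tz": -55,"hand": 15},{"wx": 0,"wy": 0,"wz": 0,"tx": 0,"ty": 0,"tz": -95,"hand": 15},{"wx": 0,"wy": 0,"wz": 0,"tx": 0,"ty": 0,"tz": -125,"hand": 15},{"wx": 0,"wy": 0,"wz": 0,"tx": 25,"ty": 27,"tz": -125,"hand": 15},{"wx": 0,"wy": 0,"wz": 0,"tx": 55,"ty": 60,"tz": -125,"hand": 15},{"wx": 0,"wy": 0,"wz": 0,"tx": 85,"ty": 94,"tz": -125,"hand": 15},{"wx": 0,"wy": 0,"wz": 0,"tx": 115,"ty": 127,"tz": -125,"hand": 15},{"wx": 0,"wy": 0,"wz": 0,"tx": 140,"ty": 155,"tz": -125,"hand": 15},{"wx": 0,"wy": 0,"wz": 0,"tx": 153,"ty": 168,"tz": -125,"hand": 15},{"wx": 0,"wy": 0,"wz": 0,"tx": 153,"ty": 168,"tz": -125,"hand": 15},{"wx": 0,"wy": 0,"wz": 0,"tx": 153,"ty": 168,"tz": -125,"hand": 15}]}}

```text
t: 13.2
eef_pos: [0.6438, -0.0027, 0.2029]
ee_rot: [[1.0, 0.003, -0.001], [0.003, -1.0, 0.001], [-0.001, -0.001, -1.0]]
wrist_force: [0.5, 0.1, -4.0]
gripper_width: 0.0188
```

```bash
python3 - <<'E'
from h import *
p,d=optics.read_camera('wrist');np.savez('w5.npz',p=p,d=d)
cv2.imwrite('pics/w5.png',p[:,:,::-1])
s=env.observe();print(s['t'],s['eef_pos'],yaw(),s['wrist_force'],s['gripper_width'])
holes(d,[(.648,.145),(.6466,.0741),(.645,-.0036),(.644,-.088)])
V=cloud('wrist',d,np.ones(d.shape,bool));tz=s['eef_pos'][2]
# lid of held pot: z ~ tcp -.005
r=np.hypot(V[:,0]-s['eef_pos'][0],V[:,1]-s['eef_pos'][1])
l=V[(r<.045)&(abs(V[:,2]-(tz-.007))<.006)]
print(len(l),l.min(0),l.max(0),cv2.minEnclosingCircle(l[:,:2].astype(np.float32)))
E
```

```text
13.25 [ 0.6439 -0.0025  0.2032] 0.0030277998191550193 [ 0.4443  0.4253 -3.2922] 0.017951688342551512
hole [0.6487 0.1448] R 0.023779844509069507 want 0.027 n 36
hole [0.6476 0.0741] R 0.02720352042885739 want 0.0305 n 36
hole [ 0.6445 -0.0038] R 0.032085140700025015 want 0.034 n 13
hole [ 0.6446 -0.0895] R 0.03420453391687763 want 0.037500000000000006 n 36
3253 [ 0.6362 -0.0304  0.1902] [0.6701 0.027  0.2021] ((0.6416997313499451, -0.0017129634507000446), 0.029010731726884842)
```

View pics/w5.png

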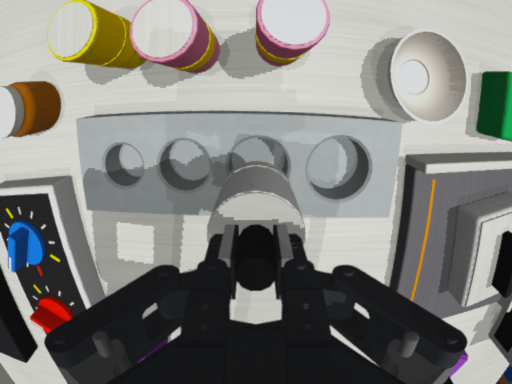

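Picture: pot C hangs in the jaws at (256,210); its target is the third well (258,160). I check the tilt and offset of the held pot.

```bash
cat >> h.py <<'E'
def held(d,tz,R,zs=(-.005,-.025,-.045,-.065)):
    s=env.observe();e=s['eef_pos']
    V=cloud('wrist',d,np.ones(d.shape,bool));V=V[np.hypot(V[:,0]-e[0],V[:,1]-e[1])<.05]
    from scipy.optimize import least_squares
    for z in zs:
        l=V[abs(V[:,2]-(tz+z))<.006][:,:2]
        if z>-.01:
            c,r=cv2.minEnclosingCircle(l.astype(np.float32));h=l[l[:,0]>np.array(c)[0]+.012]
            c0=np.array([l[:,0].max()-R,l[:,1].mean()])
            # outer boundary
            b=[h[(h[:,1]>y)&(h[:,1]<y+.003)] for y in np.arange(l[:,1].min(),l[:,1].max(),.003)]
            l=np.array([q[q[:,0].argmax()] for q in b if len(q)])
        if len(l)<15 and z<-.01: continue
        f=least_squares(lambda c:np.hypot(*(l-c).T)-R,l.mean(0)-[R/2,0],loss='soft_l1',f_scale=.001)
        print('z',z,'centre',f.x,'rms',np.sqrt(2*f.cost/len(l)),len(l))
E
python3 - <<'E'
from h import *
d=np.load('w5.npz')['d'];held(d,.2032,.029)
E
```

```text
z -0.005 centre [ 0.6408 -0.0017] rms 0.00022787159423204824 17
z -0.025 centre [ 0.6407 -0.0016] rms 0.000214223522618921 443
z -0.045 centre [ 0.6406 -0.0018] rms 0.00018365318844857316 330
z -0.065 centre [ 0.6406 -0.002 ] rms 0.0001919346280094548 272
```

Call:
{"name": "send_rows", "arguments": {"increments": [{"wx": 0,"wy": 0,"wz": 0,"tx": 5,"ty": 2,"tz": 25,"hand": 15},{"wx": 0,"wy": 0,"wz": 0,"tx": 5,"ty": 2,"tz": 50,"hand": 15},{"wx": 0,"wy": 0,"wz": 0,"tx": 5,"ty": 2,"tz": 65,"hand": 15},{"wx": 0,"wy": 0,"wz": 0,"tx": 5,"ty": 2,"tz": 74,"hand": 15},{"wx": 0,"wy": 0,"wz": 0,"tx": 5,"ty": 2,"tz": 80,"hand": 15},{"wx": 0,"wy": 0,"wz": 0,"tx": 5,"ty": 2,"tz": 84,"hand": 15},{"wx": 0,"wy": 0,"wz": 0,"tx": 5,"ty": 2,"tz": 84,"hand": 15}]}}

```text
t: 14.12
eef_pos: [0.6498, -0.0057, 0.1196]
ee_rot: [[1.0, 0.002, 0.0], [0.002, -1.0, 0.0], [0.0, -0.0, -1.0]]
wrist_force: [0.6, 0.1, -3.2]
gripper_width: 0.0186
```

Call:
{"name": "send_rows", "arguments": {"increments": [{"wx": 0,"wy": 0,"wz": 0,"tx": 0,"ty": 0,"tz": 8,"hand": 15},{"wx": 0,"wy": 0,"wz": 0,"tx": 0,"ty": 0,"tz": 16,"hand": 15},{"wx": 0,"wy": 0,"wz": 0,"tx": 0,"ty": 0,"tz": 24,"hand": 15},{"wx": 0,"wy": 0,"wz": 0,"tx": 0,"ty": 0,"tz": 31,"hand": 15},{"wx": 0,"wy": 0,"wz": 0,"tx": 0,"ty": 0,"tz": 33,"hand": 15}]}}

```text
t: 14.75
eef_pos: [0.6504, -0.0059, 0.0889]
ee_rot: [[1.0, 0.002, 0.0], [0.002, -1.0, -0.0], [0.0, 0.0, -1.0]]
wrist_force: [-6.2, 0.2, 13.5]
gripper_width: 0.018
```

Call:
{"name": "send_rows", "arguments": {"increments": [{"wx": 0,"wy": 0,"wz": 0,"tx": 0,"ty": 0,"tz": 0,"hand": 45},{"wx": 0,"wy": 0,"wz": 0,"tx": 0,"ty": 0,"tz": 0,"hand": 45},{"wx": 0,"wy": 0,"wz": 0,"tx": 0,"ty": 0,"tz": 0,"hand": 45},{"wx": 0,"wy": 0,"wz": 0,"tx": 0,"ty": 0,"tz": -40,"hand": 45},{"wx": 0,"wy": 0,"wz": 0,"tx": 0,"ty": 0,"tz": -90,"hand": 50},{"wx": 0,"wy": 0,"wz": 0,"tx": -40,"ty": -15,"tz": -120,"hand": 50},{"wx": 0,"wy": 0,"wz": 0,"tx": -80,"ty": -30,"tz": -140,"hand": 50},{"wx": 0,"wy": 0,"wz": 0,"tx": -125,"ty": -45,"tz": -150,"hand": 50},{"wx": 0,"wy": 0,"wz": 0,"tx": -165,"ty": -60,"tz": -150,"hand": 50},{"wx": 0,"wy": 0,"wz": 0,"tx": -188,"ty": -70,"tz": -150,"hand": 50},{"wx": 0,"wy": 0,"wz": 0,"tx": -188,"ty": -70,"tz": -150,"hand": 50},{"wx": 0,"wy": 0,"wz": 0,"tx": -188,"ty": -70,"tz": -150,"hand": 50}]}}

```text
t: 16.25
eef_pos: [0.4621, 0.0638, 0.2365]
ee_rot: [[1.0, 0.002, 0.001], [0.002, -1.0, -0.0], [0.001, 0.0, -1.0]]
wrist_force: [-0.4, -0.6, -0.3]
gripper_width: 0.0501
```

```bash
cat >> h.py <<'E'
def pots(d,cs,lz=.072):
    V=cloud('wrist',d,np.ones(d.shape,bool));V=V[V[:,2]<lz+.046]
    for cx,cy in cs:
        r=np.hypot(V[:,0]-cx,V[:,1]-cy)
        g=V[(r<.03)&(V[:,2]>lz+.032)];l=V[(r<.045)&(abs(V[:,2]-lz)<.006)]
        c,R=cv2.minEnclosingCircle(l[:,:2].astype(np.float32)) if len(l) else ((0,0),0)
        cg,Rg=cv2.minEnclosingCircle(g[:,:2].astype(np.float32)) if len(g) else ((0,0),0)
        print('lid',np.array(c),'diam',2*R,'zlid',np.median(l[:,2]) if len(l) else None,'grip',np.array(cg),2*Rg,'ztop',np.median(g[:,2]) if len(g) else None,len(g),len(l))
E
python3 - <<'E'
from h import *
p,d=optics.read_camera('wrist');np.savez('w6.npz',p=p,d=d)
s=env.observe();print(s['t'],s['eef_pos'],yaw())
pots(d,[(.4615,.065)]);pots(d,[(.646,-.0037)],.08)
holes(d,[(.648,.145),(.6466,.0741),(.645,-.0036),(.644,-.088)])
E
```

```text
16.3 [0.4622 0.0637 0.2364] 0.0014159630966172898
lid [0.4294 0.0504] diam 0.054806310683488846 zlid 0.07197257297663023 grip [0 0] 0 ztop None 0 835
lid [ 0.6412 -0.0059] diam 0.056803639978170395 zlid 0.07993779803342493 grip [0 0] 0 ztop None 0 857
hole [0.6486 0.1446] R 0.024137623638818956 want 0.027 n 20
hole [0.647  0.0739] R 0.027231466398222222 want 0.0305 n 19
hole [ 0.6507 -0.0075] R 0.03157208639586396 want 0.034 n 17
hole [ 0.6436 -0.0897] R 0.033812482715960726 want 0.037500000000000006 n 25
```

```bash
python3 - <<'E'
from h import *
f=np.load('w6.npz');p,d=f['p'],f['d']
cv2.imwrite('pics/w6.png',p[:,:,::-1])
V=cloud('wrist',d,np.ones(d.shape,bool))
g=V[(V[:,2]>.1)&(V[:,2]<.118)&(V[:,0]<.55)&(abs(V[:,1]-.05)<.08)]
print(len(g),g.min(0) if len(g) else 0,g.max(0) if len(g) else 0)
pots(d,[(.42,.045)])
E
```

```text
336 [0.4046 0.0338 0.1   ] [0.4237 0.0531 0.1112]
lid [0.4138 0.0434] diam 0.06543039530515671 zlid 0.07207779876221057 grip [0.4139 0.0436] 0.02040816843509674 ztop 0.10902619496238361 306 1958
```

View pics/w6.png

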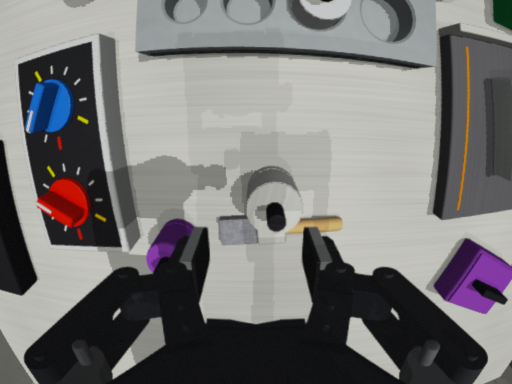

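Pot D has been knocked to (0.414, 0.0435), image (275,215). It is still upright, beside the brush. Pot C's lid is at z 0.080, so it is seated. I go for D at its new place.

Call:
{"name": "send_rows", "arguments": {"increments": [{"wx": 0,"wy": 0,"wz": 0,"tx": -40,"ty": 17,"tz": 20,"hand": 50},{"wx": 0,"wy": 0,"wz": 0,"tx": -48.5,"ty": 20,"tz": 70,"hand": 50},{"wx": 0,"wy": 0,"wz": 0,"tx": -48.5,"ty": 20,"tz": 115,"hand": 50},{"wx": 0,"wy": 0,"wz": 0,"tx": -48.5,"ty": 20,"tz": 145,"hand": 50},{"wx": 0,"wy": 0,"wz": 0,"tx": -48.5,"ty": 20,"tz": 158,"hand": 50},{"wx": 0,"wy": 0,"wz": 0,"tx": -48.5,"ty": 20,"tz": 158,"hand": 50},{"wx": 0,"wy": 0,"wz": 0,"tx": -48.5,"ty": 20,"tz": 158,"hand": 15},{"wx": 0,"wy": 0,"wz": 0,"tx": -48.5,"ty": 20,"tz": 158,"hand": 15},{"wx": 0,"wy": 0,"wz": 0,"tx": -48.5,"ty": 20,"tz": 158,"hand": 15},{"wx": 0,"wy": 0,"wz": 0,"tx": -48.5,"ty": 20,"tz": 158,"hand": 15},{"wx": 0,"wy": 0,"wz": 0,"tx": -48.5,"ty": 20,"tz": 158,"hand": 15}], "force": 60}}

```text
t: 17.68
eef_pos: [0.4145, 0.0435, 0.08]
ee_rot: [[1.0, 0.002, 0.003], [0.002, -1.0, -0.001], [0.003, 0.001, -1.0]]
wrist_force: [0.6, -3.0, 5.7]
gripper_width: 0.018
```

```bash
python3 - <<'E'
from h import *
s=env.observe();print(s['t'],s['eef_pos'],yaw(),s['gripper_width'])
plan((.414,.0435,.205,0),(.647,-.0885,.205,0))
E
```

```text
17.675 [0.4145 0.0435 0.08  ] 0.0015584281535885314 0.018005727107717404
8 rows
{"wx": 0.001, "wy": -0.003, "wz": 0.001, "tx": -0.0, "ty": 0.1, "tz": -41.7}
{"wx": 0.001, "wy": -0.003, "wz": 0.001, "tx": -0.1, "ty": 0.1, "tz": -83.3}
{"wx": 0.001, "wy": -0.003, "wz": 0.002, "tx": -0.1, "ty": 0.2, "tz": -125.0}
{"wx": 0.001, "wy": -0.003, "wz": 0.002, "tx": 46.5, "ty": 26.7, "tz": -124.8}
{"wx": 0.001, "wy": -0.003, "wz": 0.002, "tx": 93.0, "ty": 53.1, "tz": -124.6}
{"wx": 0.001, "wy": -0.003, "wz": 0.002, "tx": 139.6, "ty": 79.6, "tz": -124.4}
{"wx": 0.001, "wy": -0.003, "wz": 0.002, "tx": 186.1, "ty": 106.1, "tz": -124.2}
{"wx": 0.001, "wy": -0.003, "wz": 0.002, "tx": 232.7, "ty": 132.6, "tz": -124.1}
```

Call:
{"name": "send_rows", "arguments": {"increments": [{"wx": 0,"wy": 0,"wz": 0,"tx": 0,"ty": 0,"tz": -20,"hand": 15},{"wx": 0,"wy": 0,"wz": 0,"tx": 0,"ty": 0,"tz": -55,"hand": 15},{"wx": 0,"wy": 0,"wz": 0,"tx": 0,"ty": 0,"tz": -95,"hand": 15},{"wx": 0,"wy": 0,"wz": 0,"tx": 20,"ty": 12,"tz": -125,"hand": 15},{"wx": 0,"wy": 0,"wz": 0,"tx": 55,"ty": 32,"tz": -125,"hand": 15},{"wx": 0,"wy": 0,"wz": 0,"tx": 95,"ty": 54,"tz": -125,"hand": 15},{"wx": 0,"wy": 0,"wz": 0,"tx": 135,"ty": 77,"tz": -125,"hand": 15},{"wx": 0,"wy": 0,"wz": 0,"tx": 175,"ty": 100,"tz": -125,"hand": 15},{"wx": 0,"wy": 0,"wz": 0,"tx": 210,"ty": 120,"tz": -125,"hand": 15},{"wx": 0,"wy": 0,"wz": 0,"tx": 232,"ty": 132,"tz": -125,"hand": 15},{"wx": 0,"wy": 0,"wz": 0,"tx": 232,"ty": 132,"tz": -125,"hand": 15},{"wx": 0,"wy": 0,"wz": 0,"tx": 232,"ty": 132,"tz": -125,"hand": 15}]}}

```text
t: 19.18
eef_pos: [0.6443, -0.0871, 0.2019]
ee_rot: [[1.0, 0.002, -0.003], [0.002, -1.0, 0.001], [-0.003, -0.001, -1.0]]
wrist_force: [-0.6, 0.1, -4.6]
gripper_width: 0.0182
```

```bash
python3 - <<'E'
from h import *
p,d=optics.read_camera('wrist');np.savez('w7.npz',p=p,d=d)
s=env.observe();print(s['t'],s['eef_pos'],yaw(),s['wrist_force'],s['gripper_width'])
held(d,s['eef_pos'][2],.0325)
holes(d,[(.648,.145),(.6466,.0741)]); holes(d,[(.6446,-.0895)],[.0345])
pots(d,[(.646,-.0037)],.08)
E
```

```text
19.225 [ 0.6443 -0.087   0.2023] 0.0022489034778869765 [ 0.3564  0.1623 -3.4696] 0.018480189378622763
z -0.005 centre [ 0.6431 -0.0859] rms 0.00024317626217985208 20
z -0.025 centre [ 0.643  -0.0861] rms 0.00019447258549956894 419
z -0.045 centre [ 0.643  -0.0862] rms 0.00016207359080105686 319
z -0.065 centre [ 0.6429 -0.0863] rms 0.00017642674298347605 266
hole [0.6487 0.1444] R 0.02376883618033396 want 0.027 n 35
hole [0.6473 0.0737] R 0.027118893109357976 want 0.0305 n 36
hole [ 0.6415 -0.0899] R 0.03657948898106606 want 0.037500000000000006 n 16
lid [ 0.648  -0.0056] diam 0.058409225195646286 zlid 0.0805211533620358 grip [ 0.648  -0.0051] 0.020765366032719612 ztop 0.11738350312879164 425 2002
```

Call:
{"name": "send_rows", "arguments": {"increments": [{"wx": 0,"wy": 0,"wz": 0,"tx": 2,"ty": 3,"tz": 25,"hand": 15},{"wx": 0,"wy": 0,"wz": 0,"tx": 2,"ty": 3,"tz": 50,"hand": 15},{"wx": 0,"wy": 0,"wz": 0,"tx": 2,"ty": 3,"tz": 65,"hand": 15},{"wx": 0,"wy": 0,"wz": 0,"tx": 2,"ty": 3,"tz": 74,"hand": 15},{"wx": 0,"wy": 0,"wz": 0,"tx": 2,"ty": 3,"tz": 80,"hand": 15},{"wx": 0,"wy": 0,"wz": 0,"tx": 2,"ty": 3,"tz": 84,"hand": 15},{"wx": 0,"wy": 0,"wz": 0,"tx": 2,"ty": 3,"tz": 84,"hand": 15}]}}

```text
t: 20.1
eef_pos: [0.6475, -0.0907, 0.1195]
ee_rot: [[1.0, 0.002, 0.0], [0.002, -1.0, -0.0], [0.0, 0.0, -1.0]]
wrist_force: [-0.0, -0.2, -3.8]
gripper_width: 0.0185
```

Call:
{"name": "send_rows", "arguments": {"increments": [{"wx": 0,"wy": 0,"wz": 0,"tx": 0,"ty": 0,"tz": 8,"hand": 15},{"wx": 0,"wy": 0,"wz": 0,"tx": 0,"ty": 0,"tz": 16,"hand": 15},{"wx": 0,"wy": 0,"wz": 0,"tx": 0,"ty": 0,"tz": 24,"hand": 15},{"wx": 0,"wy": 0,"wz": 0,"tx": 0,"ty": 0,"tz": 31,"hand": 15},{"wx": 0,"wy": 0,"wz": 0,"tx": 0,"ty": 0,"tz": 33,"hand": 15}]}}

```text
t: 20.72
eef_pos: [0.6477, -0.0909, 0.0881]
ee_rot: [[1.0, 0.002, -0.0], [0.002, -1.0, -0.0], [-0.0, 0.0, -1.0]]
wrist_force: [-7.7, 0.6, 10.6]
gripper_width: 0.0179
```

Call:
{"name": "send_rows", "arguments": {"increments": [{"wx": 0,"wy": 0,"wz": 0,"tx": 0,"ty": 0,"tz": 0,"hand": 45},{"wx": 0,"wy": 0,"wz": 0,"tx": 0,"ty": 0,"tz": 0,"hand": 45},{"wx": 0,"wy": 0,"wz": 0,"tx": 0,"ty": 0,"tz": 0,"hand": 45},{"wx": 0,"wy": 0,"wz": 0,"tx": 0,"ty": 0,"tz": -40,"hand": 45},{"wx": 0,"wy": 0,"wz": 0,"tx": 0,"ty": 0,"tz": -90,"hand": 50},{"wx": 0,"wy": 0,"wz": 0,"tx": -20,"ty": 35,"tz": -130,"hand": 50},{"wx": 0,"wy": 0,"wz": 0,"tx": -45,"ty": 75,"tz": -160,"hand": 50},{"wx": 0,"wy": 0,"wz": 0,"tx": -70,"ty": 120,"tz": -190,"hand": 50},{"wx": 0,"wy": 0,"wz": 0,"tx": -95,"ty": 165,"tz": -210,"hand": 50},{"wx": 0,"wy": 0,"wz": 0,"tx": -120,"ty": 210,"tz": -210,"hand": 50},{"wx": 0,"wy": 0,"wz": 0,"tx": -140,"ty": 240,"tz": -210,"hand": 50},{"wx": 0,"wy": 0,"wz": 0,"tx": -140,"ty": 240,"tz": -210,"hand": 50}]}}

```text
t: 22.22
eef_pos: [0.5065, -0.3328, 0.2963]
ee_rot: [[1.0, -0.002, 0.0], [-0.002, -1.0, -0.0], [0.0, 0.0, -1.0]]
wrist_force: [0.3, 0.1, -0.7]
gripper_width: 0.05
```

```bash
cat >> h.py <<'E'
def cl(d): return cloud('wrist',d,np.ones(d.shape,bool))
def rect(P):
    rc=cv2.minAreaRect(P[:,:2].astype(np.float32));b=cv2.boxPoints(rc);e=max((b[1]-b[0],b[2]-b[1]),key=np.linalg.norm)
    return np.array(rc[0]),np.array(rc[1]),np.degrees(np.arctan2(e[1],e[0]))%180
E
python3 - <<'E'
from h import *
p,d=optics.read_camera('wrist');np.savez('w8.npz',p=p,d=d)
cv2.imwrite('pics/w8.png',p[:,:,::-1])
s=env.observe();print(s['t'],s['eef_pos'],yaw(),s['gripper_width'])
pots(d,[(.646,-.0037),(.645,-.0895)],.08)
V=cl(d);V=V[(V[:,0]>.3)&(V[:,0]<.75)&(V[:,1]>-.5)&(V[:,1]<-.15)]
h=np.histogram(V[:,2],bins=np.arange(0,.14,.004));print(np.c_[h[1][:-1],h[0]].T.round(3))
for lo,hi in [(.112,.126),(.078,.09)]:
    P=V[(V[:,2]>lo)&(V[:,2]<hi)];print(lo,len(P),rect(P) if len(P) else 0)
E
```

```text
22.275 [ 0.5073 -0.3317  0.2963] -0.00025164393858312373 0.049795870068705624
lid [ 0.647 -0.005] diam 0.05880199372768402 zlid 0.08012303515211361 grip [ 0.6476 -0.0052] 0.020149946212768555 ztop 0.11700029470169454 129 693
lid [ 0.6459 -0.0891] diam 0.0653558075428009 zlid 0.08015913571467076 grip [ 0.6463 -0.0889] 0.02050211653113365 ztop 0.11698806248392613 171 1133
[[    0.        0.004     0.008     0.012     0.016     0.02      0.024
      0.028     0.032     0.036     0.04      0.044     0.048     0.052
      0.056     0.06      0.064     0.068     0.072     0.076     0.08
      0.084     0.088     0.092     0.096     0.1       0.104     0.108
      0.112     0.116     0.12      0.124     0.128     0.132]
 [ 3008.      141.      242.      213.      230.      235.     2027.
  20827.      477.      449.      442.      572.      975.     3564.
    665.       94.        0.        0.      216.      874.     7053.
   1118.        0.        1.        0.        3.        0.        3.
     14.      916.       97.        0.        0.        0.   ]]
0.112 1027 (array([ 0.5316, -0.3414]), array([0.0897, 0.0142]), np.float32(11.227888))
0.078 8543 (array([ 0.5313, -0.3409]), array([0.1459, 0.1071]), np.float32(11.03922))
```

View pics/w8.png

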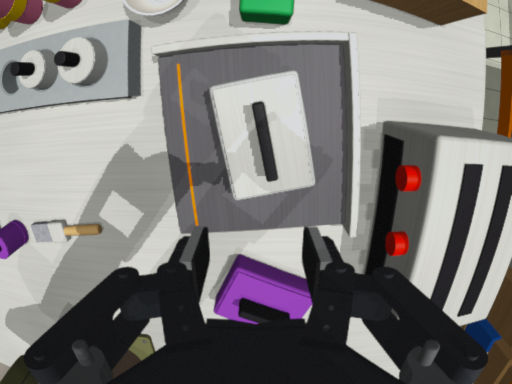

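Picture: both pots are in their wells at (32,70) and (78,60). The silver pan is on the plate at (262,135), and the fences run along the top and right. I fit the fences.

```bash
python3 - <<'E'
from h import *
d=np.load('w8.npz')['d'];V=cl(d)
F=V[(V[:,2]>.052)&(V[:,2]<.059)&(V[:,0]>.35)&(V[:,0]<.72)&(V[:,1]>-.52)&(V[:,1]<-.16)]
def edge(P,ax,lo,hi,step=.006):
    o=1-ax;E=[]
    for t in np.arange(lo,hi,step):
        q=P[(P[:,o]>=t)&(P[:,o]<t+step)]
        if len(q)>2:E.append((t+step/2,np.percentile(q[:,ax],3),np.percentile(q[:,ax],97)))
    return np.array(E)
fx=F[(F[:,0]>.62)&(F[:,1]>-.43)];fy=F[(F[:,1]<-.42)&(F[:,0]<.63)]
print(len(fx),len(fy))
a=edge(fx,0,-.43,-.2);b=edge(fy,1,.42,.62)
for nm,e in (('far',a),('right',b)):
    med=np.median(e,0);k=(abs(e[:,1]-np.polyval(np.polyfit(e[:,0],e[:,1],1),e[:,0]))<.003)
    for c in (1,2):
        pf=np.polyfit(e[k,0],e[k,c],1);print(nm,'low' if c==1 else 'high',pf,'deg',np.degrees(np.arctan(pf[0])),'rms',np.std(np.polyval(pf,e[k,0])-e[k,c]))
pa=np.polyfit(a[:,0],a[:,1],1);pb=np.polyfit(b[:,0],b[:,2],1)
# x=pa0*y+pa1 ; y=pb0*x+pb1
x=(pa[0]*pb[1]+pa[1])/(1-pa[0]*pb[0]);y=pb[0]*x+pb[1];print('corner',x,y)
E
```

```text
2069 1373
far low [-0.0687  0.6294] deg -3.9326141179192176 rms 0.00040776337490267575
far high [-0.1616  0.6255] deg -9.179833224041671 rms 0.019448999343879062
right low [ 0.062  -0.5051] deg 3.549063134535164 rms 0.0005092866022767255
right high [ 0.0663 -0.4966] deg 3.7907360060404924 rms 0.0003469314119502202
corner 0.6605536671714872 -0.4528718482739449
```

```bash
python3 - <<'E'
from h import *
s=env.observe();print(s['eef_pos'],yaw())
plan((.5316,-.3412,.2,.194,50),(.5316,-.3412,.089,.194,50))
V=cl(np.load('w8.npz')['d']);T=V[(V[:,1]<-.48)&(V[:,1]>-.8)&(V[:,0]<.7)&(V[:,2]>.06)];print('toaster',T.min(0),T.max(0))
E
```

```text
[ 0.5073 -0.3317  0.2963] -0.00025164393858312373
5 rows
{"wx": -0.0, "wy": -0.0, "wz": -0.097, "tx": 12.1, "ty": 4.8, "tz": 48.1, "hand": 50}
{"wx": -0.0, "wy": -0.0, "wz": -0.194, "tx": 24.3, "ty": 9.6, "tz": 96.3, "hand": 50}
{"wx": -0.0, "wy": -0.0, "wz": -0.194, "tx": 24.3, "ty": 9.6, "tz": 133.3, "hand": 50}
{"wx": -0.0, "wy": -0.0, "wz": -0.194, "tx": 24.3, "ty": 9.6, "tz": 170.3, "hand": 50}
{"wx": -0.0, "wy": -0.0, "wz": -0.194, "tx": 24.2, "ty": 9.6, "tz": 207.3, "hand": 50}
toaster [ 0.2528 -0.7279  0.06  ] [ 0.5529 -0.506   0.1642]
```

Call:
{"name": "send_rows", "arguments": {"increments": [{"wx": 0,"wy": 0,"wz": -0.1,"tx": 12,"ty": 5,"tz": 48,"hand": 50},{"wx": 0,"wy": 0,"wz": -0.194,"tx": 24,"ty": 9.5,"tz": 96,"hand": 50},{"wx": 0,"wy": 0,"wz": -0.194,"tx": 24,"ty": 9.5,"tz": 140,"hand": 50},{"wx": 0,"wy": 0,"wz": -0.194,"tx": 24,"ty": 9.5,"tz": 180,"hand": 50},{"wx": 0,"wy": 0,"wz": -0.194,"tx": 24,"ty": 9.5,"tz": 207,"hand": 50},{"wx": 0,"wy": 0,"wz": -0.194,"tx": 24,"ty": 9.5,"tz": 207,"hand": 50},{"wx": 0,"wy": 0,"wz": -0.194,"tx": 24,"ty": 9.5,"tz": 207,"hand": 10},{"wx": 0,"wy": 0,"wz": -0.194,"tx": 24,"ty": 9.5,"tz": 207,"hand": 10},{"wx": 0,"wy": 0,"wz": -0.194,"tx": 24,"ty": 9.5,"tz": 207,"hand": 10},{"wx": 0,"wy": 0,"wz": -0.194,"tx": 24,"ty": 9.5,"tz": 207,"hand": 10},{"wx": 0,"wy": 0,"wz": -0.194,"tx": 24,"ty": 9.5,"tz": 207,"hand": 10}], "force": 40}}

```text
t: 23.65
eef_pos: [0.5333, -0.3413, 0.0919]
ee_rot: [[0.981, 0.194, 0.004], [0.194, -0.981, -0.002], [0.003, 0.003, -1.0]]
wrist_force: [1.6, -0.0, 6.4]
gripper_width: 0.0134
```

```bash
python3 - <<'E'
from h import *
s=env.observe();print(s['t'],s['eef_pos'],yaw(),s['gripper_width'],s['wrist_force'])
z=s['eef_pos'][2]+.004
c=np.array([.5315,-.341]);
t=np.array([.5821,-.4030]);u=np.array([np.cos(.066),np.sin(.066)]);n=np.array([-u[1],u[0]])
e=np.array(s['eef_pos'][:2]);off=np.array([0,0]) # bar centre == pan centre
g=t-.006*u+.006*n
plan((e[0],e[1],z,yaw()),(g[0],g[1],z,.066))
E
```

```text
23.65 [ 0.5333 -0.3413  0.0919] 0.19599253768137714 0.013366930843534625 [ 1.604  -0.027   6.3699]
3 rows
{"wx": 0.003, "wy": -0.003, "wz": -0.0, "tx": 0.0, "ty": 0.0, "tz": -4.0}
{"wx": 0.003, "wy": -0.003, "wz": 0.065, "tx": 15.4, "ty": 31.7, "tz": -3.9}
{"wx": 0.003, "wy": -0.004, "wz": 0.13, "tx": 30.7, "ty": 63.3, "tz": -3.7}
```

Call:
{"name": "send_rows", "arguments": {"increments": [{"wx": 0,"wy": 0,"wz": 0,"tx": 0,"ty": 0,"tz": -3,"hand": 10},{"wx": 0,"wy": 0,"wz": 0,"tx": 0,"ty": 0,"tz": -6,"hand": 10},{"wx": 0,"wy": 0,"wz": 0.04,"tx": 6,"ty": 12,"tz": -6,"hand": 10},{"wx": 0,"wy": 0,"wz": 0.08,"tx": 16,"ty": 32,"tz": -6,"hand": 10},{"wx": 0,"wy": 0,"wz": 0.13,"tx": 26,"ty": 52,"tz": -6,"hand": 10},{"wx": 0,"wy": 0,"wz": 0.13,"tx": 32,"ty": 63,"tz": -6,"hand": 10},{"wx": 0,"wy": 0,"wz": 0.13,"tx": 32,"ty": 63,"tz": -6,"hand": 10},{"wx": 0,"wy": 0,"wz": 0.13,"tx": 32,"ty": 63,"tz": -6,"hand": 10}], "force": 40}}

```text
t: 24.65
eef_pos: [0.5749, -0.3953, 0.0947]
ee_rot: [[0.998, 0.066, -0.001], [0.066, -0.998, 0.001], [-0.001, -0.001, -1.0]]
wrist_force: [0.1, 0.2, -5.6]
gripper_width: 0.0133
```

```bash
python3 - <<'E'
from h import *
p,d=optics.read_camera('wrist');np.savez('w9.npz',p=p,d=d)
cv2.imwrite('pics/w9.png',p[:,:,::-1])
s=env.observe();print(s['t'],s['eef_pos'],yaw(),s['gripper_width'],s['wrist_force'])
V=cl(d);e=s['eef_pos']
W=V[(np.hypot(V[:,0]-e[0],V[:,1]-e[1])<.12)]
h=np.histogram(W[:,2],bins=np.arange(.02,.14,.003));print(np.c_[h[1][:-1],h[0]].T.round(3))
P=W[(W[:,2]>.080)&(W[:,2]<.095)&(W[:,0]>e[0]+.02)];print('lid far part',P.min(0),P.max(0),rect(P))
F=V[(V[:,2]>.052)&(V[:,2]<.059)&(V[:,0]>.35)&(V[:,0]<.72)&(V[:,1]>-.5)&(V[:,1]<-.16)]
print('fence',len(F))
E
```

```text
24.7 [ 0.5749 -0.3952  0.0948] 0.06617928613596158 0.013143820295793028 [ 0.1525  0.7346 -5.1911]
[[    0.02      0.023     0.026     0.029     0.032     0.035     0.038
      0.041     0.044     0.047     0.05      0.053     0.056     0.059
      0.062     0.065     0.068     0.071     0.074     0.077     0.08
      0.083     0.086     0.089     0.092     0.095     0.098     0.101
      0.104     0.107     0.11      0.113     0.116     0.119     0.122
      0.125     0.128     0.131     0.134]
 [   28.       54.     3210.     7159.       52.       50.       62.
     67.      295.      261.      710.     7139.      248.       35.
     40.      115.        0.        0.      226.      859.     1935.
  10137.    11890.       33.       40.       41.       99.      153.
    177.      195.      189.      231.      262.     2613.     2036.
    148.      257.      359.      226.   ]]
lid far part [ 0.5949 -0.4459  0.08  ] [ 0.6485 -0.3365  0.0949] (array([ 0.6185, -0.3911]), array([0.054 , 0.1069]), np.float32(93.70369))
fence 11383
```

View pics/w9.png

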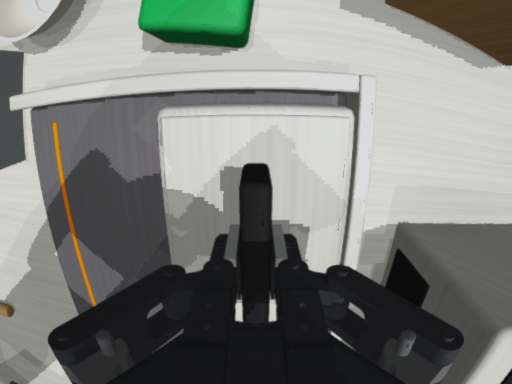

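```bash
cat >> h.py <<'E'
def gaps(d,a=.066):
    V=cl(d);u=np.array([np.cos(a),np.sin(a)]);n=np.array([-u[1],u[0]]);c=np.array([.6606,-.4529])
    U=(V[:,:2]-c)@u;N=(V[:,:2]-c)@n
    box=(U>-.2)&(U<.03)&(N>-.03)&(N<.2)
    L=box&(V[:,2]>.078)&(V[:,2]<.092);F=box&(V[:,2]>.052)&(V[:,2]<.059)
    e=lambda x,w:np.array([round(np.percentile(x[w&(abs(s-m)<.006)],q)*1000,1) if (w&(abs(s-m)<.006)).sum()>4 else np.nan for m in ms])
    s=N;ms=np.arange(.012,.11,.012);q=99;print('lid far edge u',e(U,L));q=2;ms=np.arange(.012,.17,.02);print('far fence inner u',e(U,F&(U>-.012)))
    s=U;ms=np.arange(-.14,-.01,.014);q=1;print('lid right edge n',e(N,L));q=98;print('right fence inner n',e(N,F&(N<.02)))
E
python3 - <<'E'
from h import *
gaps(np.load('w9.npz')['d'])
E
```

```text
lid far edge u [-12.  -11.9 -11.8 -11.5 -11.2 -11.3 -11.6 -11.8 -11.7]
far fence inner u [-1.6 -1.5 -1.7 -1.8 -1.4 -1.6 -1.5 -1.6]
lid right edge n [51.2 51.6 11.6 11.5 11.8 11.9 11.7 12.6 12.3 12.8]
right fence inner n [ nan -1.2 -0.9 -1.1 -0.8 -0.8 -0.9 -0.9 -0.9 -0.9]
```

Call:
{"name": "send_rows", "arguments": {"increments": [{"wx": 0,"wy": 0,"wz": 0,"tx": 0,"ty": 3,"tz": 3,"hand": 10},{"wx": 0,"wy": 0,"wz": 0,"tx": 0,"ty": 7,"tz": 3.5,"hand": 10},{"wx": 0,"wy": 0,"wz": 0,"tx": 0,"ty": 10,"tz": 3.5,"hand": 10},{"wx": 0,"wy": 0,"wz": 0,"tx": 0,"ty": 12,"tz": 3.5,"hand": 10},{"wx": 0,"wy": 0,"wz": 0,"tx": 4,"ty": 13,"tz": 3.5,"hand": 10},{"wx": 0,"wy": 0,"wz": 0,"tx": 7,"ty": 13,"tz": 3.5,"hand": 10},{"wx": 0,"wy": 0,"wz": 0,"tx": 9,"ty": 13,"tz": 3.5,"hand": 10},{"wx": 0,"wy": 0,"wz": 0,"tx": 10,"ty": 13,"tz": 3.5,"hand": 10},{"wx": 0,"wy": 0,"wz": 0,"tx": 10,"ty": 13,"tz": 3.5,"hand": 10}], "force": 40}}

```text
t: 25.82
eef_pos: [0.5835, -0.4056, 0.0929]
ee_rot: [[0.998, 0.066, -0.008], [0.066, -0.998, 0.007], [-0.008, -0.008, -1.0]]
wrist_force: [-13.6, 11.1, 7.6]
gripper_width: 0.013
```

```bash
python3 - <<'E'
from h import *
p,d=optics.read_camera('wrist');np.savez('w10.npz',p=p,d=d)
s=env.observe();print(s['t'],s['eef_pos'],yaw(),s['gripper_width'],s['wrist_force'])
gaps(d)
E
```

```text
25.875 [ 0.5834 -0.4056  0.0929] 0.06611864928865407 0.013289270109687218 [-13.3881  11.3376   8.0348]
lid far edge u [-5.9 -5.7 -5.6 -5.1 -4.9 -4.9 -5.4 -5.1 -5.5]
far fence inner u [-1.3 -1.3 -1.  -1.5 -1.4 -1.3 -1.3 -1.4]
lid right edge n [40.3 40.6  nan  0.9  1.5  1.7  2.2  2.4  4.2  4.3]
right fence inner n [ nan  nan -7.9 -7.8 -7.7 -8.3 -8.2 -7.5 -7.7 -7.5]
```

Call:
{"name": "send_rows", "arguments": {"increments": [{"wx": 0,"wy": 0,"wz": 0,"tx": 0,"ty": 0,"tz": 0,"hand": 45},{"wx": 0,"wy": 0,"wz": 0,"tx": 0,"ty": 0,"tz": 0,"hand": 45},{"wx": 0,"wy": 0,"wz": 0,"tx": 0,"ty": 0,"tz": 0,"hand": 45},{"wx": 0,"wy": 0,"wz": 0,"tx": 0,"ty": 0,"tz": -40,"hand": 45},{"wx": 0,"wy": 0,"wz": 0,"tx": -20,"ty": 0,"tz": -90,"hand": 50},{"wx": 0,"wy": 0,"wz": 0,"tx": -40,"ty": 0,"tz": -130,"hand": 50},{"wx": 0,"wy": 0,"wz": 0,"tx": -60,"ty": 0,"tz": -160,"hand": 50},{"wx": 0,"wy": 0,"wz": 0,"tx": -60,"ty": 0,"tz": -160,"hand": 50},{"wx": 0,"wy": 0,"wz": 0,"tx": -60,"ty": 0,"tz": -160,"hand": 50}]}}

```text
t: 27.0
eef_pos: [0.5264, -0.412, 0.2506]
ee_rot: [[0.998, 0.066, -0.001], [0.066, -0.998, 0.001], [-0.001, -0.001, -1.0]]
wrist_force: [-0.4, 0.2, -0.6]
gripper_width: 0.0502
```

```bash
python3 - <<'E'
from h import *
p,d=optics.read_camera('wrist');np.savez('w11.npz',p=p,d=d)
cv2.imwrite('pics/w11.png',p[:,:,::-1])
s=env.observe();print(s['t'],s['eef_pos'],yaw())
gaps(d)
V=cl(d);V=V[(V[:,0]>.45)&(V[:,0]<.68)&(V[:,1]>-.48)&(V[:,1]<-.33)]
u=np.array([np.cos(.066),np.sin(.066)]);n=np.array([-u[1],u[0]])
for lo,hi in [(.112,.126),(.08,.09)]:
    P=V[(V[:,2]>lo)&(V[:,2]<hi)];r=rect(P);print(lo,np.median(P[:,2]),r,'rel corner',(r[0]-[.6606,-.4529])@u,(r[0]-[.6606,-.4529])@n)
E
```

```text
27.05 [ 0.5263 -0.4117  0.2496] 0.06604636544409326
lid far edge u [-9.4 -9.6 -9.8 -8.9 -8.8 -9.  -9.5 -9.2 -9.7]
far fence inner u [-0.4  0.  -0.1  0.  -0.4 -0.9 -1.9 -1.9]
lid right edge n [5.2 5.8 5.2 5.7 4.8 5.2 5.4 4.7 5.8 5.7]
right fence inner n [-3.4 -3.6 -3.6 -4.3 -4.  -3.6 -4.4 -3.5 -4.  -4. ]
0.112 0.11792304717184757 (array([ 0.5793, -0.404 ]), array([0.0887, 0.0138]), np.float32(3.4936795)) rel corner -0.07787021924103836 0.0541926900660553
0.08 0.0821542408717355 (array([ 0.5792, -0.4038]), array([0.1393, 0.1008]), np.float32(3.8507135)) rel corner -0.07798618569322456 0.05436498381705376
```

View pics/w11.png

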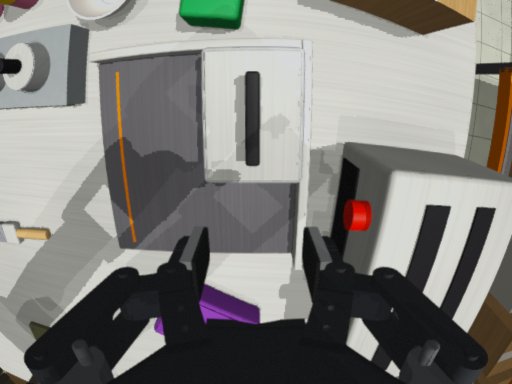

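Picture: pan sits in the corner at (252,115) and is square, with perhaps a 2–3 mm gap to the far fence. I'll nudge it from the near end with shut fingers.

Call:
{"name": "send_rows", "arguments": {"increments": [{"wx": 0,"wy": 0,"wz": 0,"tx": -54,"ty": -5,"tz": 0,"hand": 0},{"wx": 0,"wy": 0,"wz": 0,"tx": -56,"ty": -5,"tz": 20,"hand": 0},{"wx": 0,"wy": 0,"wz": 0,"tx": -56,"ty": -5,"tz": 70,"hand": 0},{"wx": 0,"wy": 0,"wz": 0,"tx": -56,"ty": -5,"tz": 120,"hand": 0},{"wx": 0,"wy": 0,"wz": 0,"tx": -56,"ty": -5,"tz": 165,"hand": 0},{"wx": 0,"wy": 0,"wz": 0,"tx": -56,"ty": -5,"tz": 190,"hand": 0},{"wx": 0,"wy": 0,"wz": 0,"tx": -50,"ty": -5,"tz": 190,"hand": 0},{"wx": 0,"wy": 0,"wz": 0,"tx": -44,"ty": -5,"tz": 190,"hand": 0},{"wx": 0,"wy": 0,"wz": 0,"tx": -40,"ty": -5,"tz": 190,"hand": 0}], "force": 40}}

```text
t: 28.18
eef_pos: [0.4878, -0.4106, 0.0636]
ee_rot: [[0.998, 0.066, 0.002], [0.066, -0.998, -0.002], [0.002, 0.002, -1.0]]
wrist_force: [0.6, -0.4, -0.0]
gripper_width: -0.0001
```

Step forward in small increments, watching the force.

Call:
{"name": "send_rows", "arguments": {"increments": [{"wx": 0,"wy": 0,"wz": 0,"tx": 2,"ty": 0,"tz": 0,"hand": 0},{"wx": 0,"wy": 0,"wz": 0,"tx": 4,"ty": 0,"tz": 0,"hand": 0},{"wx": 0,"wy": 0,"wz": 0,"tx": 6,"ty": 0,"tz": 0,"hand": 0},{"wx": 0,"wy": 0,"wz": 0,"tx": 8,"ty": 0,"tz": 0,"hand": 0},{"wx": 0,"wy": 0,"wz": 0,"tx": 8,"ty": 0,"tz": 0,"hand": 0}]}}

```text
t: 28.8
eef_pos: [0.4937, -0.4094, 0.0619]
ee_rot: [[0.998, 0.066, -0.001], [0.066, -0.998, 0.0], [-0.001, -0.0, -1.0]]
wrist_force: [-3.9, 0.5, 3.2]
gripper_width: 0.0001
```

Call:
{"name": "send_rows", "arguments": {"increments": [{"wx": 0,"wy": 0,"wz": 0,"tx": 1.5,"ty": 0,"tz": 0,"hand": 0},{"wx": 0,"wy": 0,"wz": 0,"tx": 3,"ty": 0,"tz": 0,"hand": 0},{"wx": 0,"wy": 0,"wz": 0,"tx": 3,"ty": 0,"tz": 0,"hand": 0}]}}

```text
t: 29.18
eef_pos: [0.4939, -0.4094, 0.0619]
ee_rot: [[0.998, 0.066, -0.007], [0.066, -0.998, 0.001], [-0.007, -0.002, -1.0]]
wrist_force: [-14.4, -0.1, 7.9]
gripper_width: -0.0001
```

Held at 14 N with no further travel, so the pan is against the far fence. I back off, lift and look.

Call:
{"name": "send_rows", "arguments": {"increments": [{"wx": 0,"wy": 0,"wz": 0,"tx": -10,"ty": 0,"tz": 0,"hand": 0},{"wx": 0,"wy": 0,"wz": 0,"tx": -20,"ty": 0,"tz": 0,"hand": 0},{"wx": 0,"wy": 0,"wz": 0,"tx": -20,"ty": 0,"tz": -50,"hand": 0},{"wx": 0,"wy": 0,"wz": 0,"tx": -20,"ty": 0,"tz": -100,"hand": 0},{"wx": 0,"wy": 0,"wz": 0,"tx": 20,"ty": -10,"tz": -140,"hand": 40},{"wx": 0,"wy": 0,"wz": 0,"tx": 60,"ty": -20,"tz": -180,"hand": 40},{"wx": 0,"wy": 0,"wz": 0,"tx": 90,"ty": -40,"tz": -220,"hand": 40},{"wx": 0,"wy": 0,"wz": 0,"tx": 90,"ty": -50,"tz": -230,"hand": 40},{"wx": 0,"wy": 0,"wz": 0,"tx": 90,"ty": -50,"tz": -230,"hand": 40},{"wx": 0,"wy": 0,"wz": 0,"tx": 90,"ty": -50,"tz": -230,"hand": 40}]}}

```text
t: 30.42
eef_pos: [0.5821, -0.3534, 0.2893]
ee_rot: [[0.998, 0.065, -0.003], [0.065, -0.998, 0.002], [-0.003, -0.002, -1.0]]
wrist_force: [-0.2, 0.1, -0.3]
gripper_width: 0.04
```

```bash
python3 - <<'E'
from h import *
p,d=optics.read_camera('wrist');np.savez('w12.npz',p=p,d=d)
q,_=optics.read_camera('scene')
s=env.observe();print(s['t'],s['eef_pos'],yaw())
gaps(d)
V=cl(d);V0=V
V=V[(V[:,0]>.45)&(V[:,0]<.68)&(V[:,1]>-.48)&(V[:,1]<-.33)]
u=np.array([np.cos(.066),np.sin(.066)]);n=np.array([-u[1],u[0]])
for lo,hi in [(.112,.126),(.078,.09)]:
    P=V[(V[:,2]>lo)&(V[:,2]<hi)];r=rect(P);print(lo,np.median(P[:,2]),r,'rel corner',(r[0]-[.6606,-.4529])@u,(r[0]-[.6606,-.4529])@n)
# outer edges of the fences (unoccluded): low side of right fence, high side of far fence
F=V0[(V0[:,2]>.05)&(V0[:,2]<.059)];U=(F[:,:2]-[.6606,-.4529])@u;N=(F[:,:2]-[.6606,-.4529])@n
a=(N>.12)&(N<.2)&(abs(U)<.03);b=(U<-.17)&(U>-.25)&(abs(N)<.03)
print('far fence u',np.percentile(U[a],[1,5,50,95,99]),a.sum(),'right fence n',np.percentile(N[b],[1,5,50,95,99]) if b.sum() else 0,b.sum())
pots(d,[(.646,-.0037),(.645,-.0895)],.08)
a=cv2.resize(p[20:220,150:330,::-1],(540,600),interpolation=cv2.INTER_CUBIC);cv2.imwrite('pics/w12.png',a)
E
```

```text
30.525 [ 0.5822 -0.3536  0.2894] 0.06452049080396449
lid far edge u [-5.4 -6.  -6.  -3.3 -4.8 -5.  -5.1 -6.4 -7.4]
far fence inner u [-0.3 -1.  -1.5 -1.9 -2.1 -0.9 -0.8 -1.5]
lid right edge n [3.8 3.9 3.3 2.3 2.3 2.8 2.6 3.4 4.3 4.1]
right fence inner n [-7.6 -7.4 -7.6 -7.2 -7.1 -7.3 -7.7 -7.3 -7.6 -7.1]
0.112 0.11895351714279773 (array([ 0.5817, -0.404 ]), array([0.0889, 0.0146]), np.float32(3.6241384)) rel corner -0.07550287042227852 0.05400294555250229
0.078 0.08322643232798338 (array([ 0.5817, -0.4048]), array([0.1454, 0.1061]), np.float32(3.7127438)) rel corner -0.07552537624316875 0.05316447361695361
far fence u [-0.0018 -0.0012  0.0044  0.0098  0.0104] 593 right fence n [-0.013  -0.0122 -0.0071 -0.0016 -0.0007] 281
lid [ 0.6477 -0.0068] diam 0.05897073820233345 zlid 0.08004162649976287 grip [ 0.6476 -0.0061] 0.021229956299066544 ztop 0.11674378923064915 123 663
lid [ 0.6459 -0.0913] diam 0.0654095932841301 zlid 0.08014378580654263 grip [ 0.6466 -0.0911] 0.02041720785200596 ztop 0.11702679611123451 161 1122
```

View pics/w12.png

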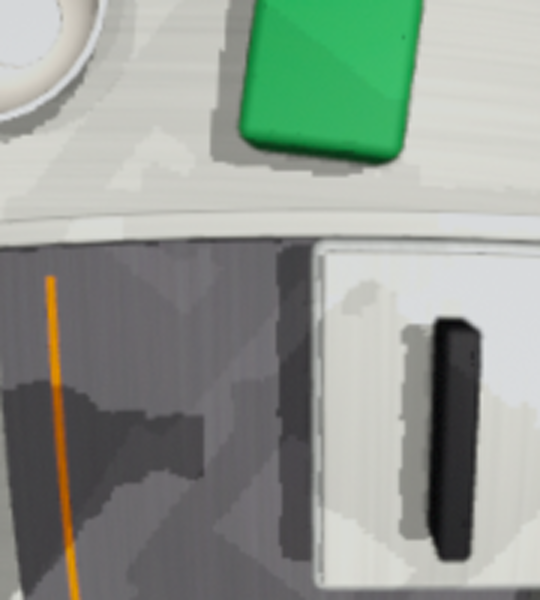

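Pan is flush: relative to the fences measured in the same view about (−74, +54.5) mm, yaw 3.7° against a plate yaw of 3.8°. Both pots are still down. Now the timer.

Call:
{"name": "send_rows", "arguments": {"increments": [{"wx": 0,"wy": 0,"wz": -0.17,"tx": 0,"ty": -40,"tz": 0,"hand": 45},{"wx": 0,"wy": 0,"wz": -0.34,"tx": 0,"ty": -88,"tz": 0,"hand": 45},{"wx": 0,"wy": 0,"wz": -0.51,"tx": 0,"ty": -138,"tz": 0,"hand": 45},{"wx": 0,"wy": 0,"wz": -0.68,"tx": 0,"ty": -188,"tz": 0,"hand": 45},{"wx": 0,"wy": 0,"wz": -0.85,"tx": 0,"ty": -238,"tz": 0,"hand": 45},{"wx": 0,"wy": 0,"wz": -1.02,"tx": 0,"ty": -288,"tz": 0,"hand": 45},{"wx": 0,"wy": 0,"wz": -1.19,"tx": 0,"ty": -338,"tz": 0,"hand": 45},{"wx": 0,"wy": 0,"wz": -1.36,"tx": 0,"ty": -388,"tz": 0,"hand": 45},{"wx": 0,"wy": 0,"wz": -1.53,"tx": 0,"ty": -438,"tz": 0,"hand": 45},{"wx": 0,"wy": 0,"wz": -1.7,"tx": 1,"ty": -488,"tz": 0,"hand": 45},{"wx": 0,"wy": 0,"wz": -1.87,"tx": 2,"ty": -538,"tz": 0,"hand": 45},{"wx": 0,"wy": 0,"wz": -2.04,"tx": 3,"ty": -588,"tz": 0,"hand": 45}]}}

```text
t: 32.02
eef_pos: [0.5475, 0.2344, 0.2906]
ee_rot: [[-0.514, 0.858, -0.001], [0.858, 0.514, -0.001], [0.0, -0.002, -1.0]]
wrist_force: [0.4, -0.2, -0.2]
gripper_width: 0.0451
```

```bash
python3 - <<'E'
from h import *
s=env.observe();print(s['t'],s['eef_pos'],yaw())
plan((.5413,.323,.2,2.674,45))
E
```

```text
32.025 [0.5475 0.2344 0.2906] 2.1103063460511513
4 rows
{"wx": -0.002, "wy": -0.0, "wz": -0.141, "tx": 19.8, "ty": 10.1, "tz": 22.6, "hand": 45}
{"wx": -0.001, "wy": -0.0, "wz": -0.282, "tx": 39.6, "ty": 20.2, "tz": 45.3, "hand": 45}
{"wx": -0.001, "wy": -0.001, "wz": -0.423, "tx": 59.4, "ty": 30.3, "tz": 67.9, "hand": 45}
{"wx": -0.001, "wy": -0.001, "wz": -0.564, "tx": 79.2, "ty": 40.3, "tz": 90.5, "hand": 45}
```

Call:
{"name": "send_rows", "arguments": {"increments": [{"wx": 0,"wy": 0,"wz": -0.14,"tx": 20,"ty": 10,"tz": 23,"hand": 45},{"wx": 0,"wy": 0,"wz": -0.28,"tx": 40,"ty": 20,"tz": 46,"hand": 45},{"wx": 0,"wy": 0,"wz": -0.42,"tx": 60,"ty": 30,"tz": 68,"hand": 45},{"wx": 0,"wy": 0,"wz": -0.564,"tx": 79,"ty": 40,"tz": 90,"hand": 45},{"wx": 0,"wy": 0,"wz": -0.564,"tx": 79,"ty": 40,"tz": 90,"hand": 45},{"wx": 0,"wy": 0,"wz": -0.564,"tx": 79,"ty": 40,"tz": 90,"hand": 45}]}}

```text
t: 32.78
eef_pos: [0.5424, 0.3212, 0.2018]
ee_rot: [[-0.89, 0.456, -0.0], [0.456, 0.89, -0.0], [-0.0, -0.001, -1.0]]
wrist_force: [0.1, -0.0, 0.5]
gripper_width: 0.045
```

```bash
python3 - <<'E'
from h import *
p,d=optics.read_camera('wrist');np.savez('w13.npz',p=p,d=d)
s=env.observe();print(s['t'],s['eef_pos'],yaw())
bar(d,.412,.3155);bar(d,.541,.3225)
plan((.5413,.323,.068,2.674,45))
E
```

```text
32.825 [0.5427 0.3212 0.2026] 2.6675358381780305
bar c [0.4133 0.3161] size (0.061732128262519836, 0.015374678187072277) dir deg 63.391407 n 1181
bar c [0.5417 0.3238] size (0.014777172356843948, 0.060665905475616455) dir deg 153.32408 n 1135
3 rows
{"wx": 0.001, "wy": 0.001, "wz": -0.002, "tx": 0.7, "ty": 0.3, "tz": 44.9, "hand": 45}
{"wx": 0.001, "wy": 0.001, "wz": -0.004, "tx": 1.5, "ty": 0.6, "tz": 89.7, "hand": 45}
{"wx": 0.001, "wy": 0.001, "wz": -0.006, "tx": 2.2, "ty": 0.9, "tz": 134.6, "hand": 45}
```

Call:
{"name": "send_rows", "arguments": {"increments": [{"wx": 0,"wy": 0,"wz": 0,"tx": 2,"ty": 1.5,"tz": 50,"hand": 45},{"wx": 0,"wy": 0,"wz": 0,"tx": 2,"ty": 1.5,"tz": 90,"hand": 45},{"wx": 0,"wy": 0,"wz": 0,"tx": 2,"ty": 1.5,"tz": 120,"hand": 45},{"wx": 0,"wy": 0,"wz": 0,"tx": 2,"ty": 1.5,"tz": 133,"hand": 45},{"wx": 0,"wy": 0,"wz": 0,"tx": 2,"ty": 1.5,"tz": 133,"hand": 45},{"wx": 0,"wy": 0,"wz": 0,"tx": 2,"ty": 1.5,"tz": 133,"hand": 10},{"wx": 0,"wy": 0,"wz": 0,"tx": 2,"ty": 1.5,"tz": 133,"hand": 10},{"wx": 0,"wy": 0,"wz": 0,"tx": 2,"ty": 1.5,"tz": 133,"hand": 10},{"wx": 0,"wy": 0,"wz": 0,"tx": 2,"ty": 1.5,"tz": 133,"hand": 10},{"wx": 0,"wy": 0,"wz": 0,"tx": 2,"ty": 1.5,"tz": 133,"hand": 10}], "force": 40}}

```text
t: 34.08
eef_pos: [0.5411, 0.3224, 0.0713]
ee_rot: [[-0.891, 0.454, -0.001], [0.454, 0.891, -0.004], [-0.001, -0.004, -1.0]]
wrist_force: [-5.0, -10.0, 9.1]
gripper_width: 0.0145
```

Call:
{"name": "send_rows", "arguments": {"increments": [{"wx": 0,"wy": 0,"wz": 0.175,"tx": 0,"ty": 0,"tz": 0,"hand": 10},{"wx": 0,"wy": 0,"wz": 0.35,"tx": 0,"ty": 0,"tz": 0,"hand": 10},{"wx": 0,"wy": 0,"wz": 0.525,"tx": 0,"ty": 0,"tz": 0,"hand": 10},{"wx": 0,"wy": 0,"wz": 0.7,"tx": 0,"ty": 0,"tz": 0,"hand": 10},{"wx": 0,"wy": 0,"wz": 0.875,"tx": 0,"ty": 0,"tz": 0,"hand": 10},{"wx": 0,"wy": 0,"wz": 1.05,"tx": 0,"ty": 0,"tz": 0,"hand": 10},{"wx": 0,"wy": 0,"wz": 1.225,"tx": 0,"ty": 0,"tz": 0,"hand": 10},{"wx": 0,"wy": 0,"wz": 1.4,"tx": 0,"ty": 0,"tz": 0,"hand": 10},{"wx": 0,"wy": 0,"wz": 1.575,"tx": 0,"ty": 0,"tz": 0,"hand": 10},{"wx": 0,"wy": 0,"wz": 1.75,"tx": 0,"ty": 0,"tz": 0,"hand": 10},{"wx": 0,"wy": 0,"wz": 1.925,"tx": 0,"ty": 0,"tz": 0,"hand": 10},{"wx": 0,"wy": 0,"wz": 2.1,"tx": 0,"ty": 0,"tz": 0,"hand": 10}]}}

```text
t: 35.58
eef_pos: [0.542, 0.3224, 0.0713]
ee_rot: [[0.845, 0.535, 0.001], [0.535, -0.845, -0.004], [-0.001, 0.004, -1.0]]
wrist_force: [-2.1, -8.9, 6.6]
gripper_width: 0.0145
```

```bash
python3 -c "
from h import *
s=env.observe();print(s['eef_pos'],yaw(),yaw()-(2.674-np.pi),s['q'][5])"
```

```text
[0.542  0.3224 0.0713] 0.5623527893780271 1.0299454429678203 1.4616544857245741
```

Call:
{"name": "send_rows", "arguments": {"increments": [{"wx": 0,"wy": 0,"wz": 0.175,"tx": 0,"ty": 0,"tz": 0,"hand": 10},{"wx": 0,"wy": 0,"wz": 0.35,"tx": 0,"ty": 0,"tz": 0,"hand": 10},{"wx": 0,"wy": 0,"wz": 0.525,"tx": 0,"ty": 0,"tz": 0,"hand": 10},{"wx": 0,"wy": 0,"wz": 0.7,"tx": 0,"ty": 0,"tz": 0,"hand": 10},{"wx": 0,"wy": 0,"wz": 0.875,"tx": 0,"ty": 0,"tz": 0,"hand": 10},{"wx": 0,"wy": 0,"wz": 1.04,"tx": 0,"ty": 0,"tz": 0,"hand": 10},{"wx": 0,"wy": 0,"wz": 1.04,"tx": 0,"ty": 0,"tz": 0,"hand": 10},{"wx": 0,"wy": 0,"wz": 1.04,"tx": 0,"ty": 0,"tz": 0,"hand": 10},{"wx": 0,"wy": 0,"wz": 1.04,"tx": 0,"ty": 0,"tz": 0,"hand": 45},{"wx": 0,"wy": 0,"wz": 1.04,"tx": 0,"ty": 0,"tz": 0,"hand": 45},{"wx": 0,"wy": 0,"wz": 1.04,"tx": 0,"ty": 0,"tz": 0,"hand": 45}]}}

```text
t: 36.95
eef_pos: [0.5411, 0.3246, 0.0692]
ee_rot: [[0.892, -0.453, 0.001], [-0.453, -0.892, 0.0], [0.0, -0.001, -1.0]]
wrist_force: [0.5, 0.4, 0.2]
gripper_width: 0.045
```

Call:
{"name": "send_rows", "arguments": {"increments": [{"wx": 0,"wy": 0,"wz": 0,"tx": 0,"ty": 0,"tz": -45,"hand": 45},{"wx": 0,"wy": 0,"wz": 0,"tx": 0,"ty": 0,"tz": -100,"hand": 45},{"wx": 0,"wy": 0,"wz": 0,"tx": 0,"ty": 0,"tz": -150,"hand": 45},{"wx": 0,"wy": 0,"wz": 0,"tx": -10,"ty": 40,"tz": -200,"hand": 45},{"wx": 0,"wy": 0,"wz": 0,"tx": -20,"ty": 80,"tz": -240,"hand": 45},{"wx": 0,"wy": 0,"wz": 0,"tx": -25,"ty": 120,"tz": -260,"hand": 45},{"wx": 0,"wy": 0,"wz": 0,"tx": -25,"ty": 120,"tz": -260,"hand": 45},{"wx": 0,"wy": 0,"wz": 0,"tx": -25,"ty": 120,"tz": -260,"hand": 45}]}}

```text
t: 37.95
eef_pos: [0.4643, 0.2288, 0.3283]
ee_rot: [[0.892, -0.453, -0.0], [-0.453, -0.892, 0.0], [-0.0, -0.0, -1.0]]
wrist_force: [0.6, 0.7, -0.0]
gripper_width: 0.0449
```

```bash
python3 - <<'E'
from h import *
p,d=optics.read_camera('wrist');np.savez('w14.npz',p=p,d=d)
s=env.observe();print(s['t'],s['eef_pos'],yaw(),s['q'][5])
bar(d,.412,.3155);bar(d,.541,.3225)
pots(d,[(.646,-.0037),(.645,-.0895)],.08)
for c in ['side','scene']:
    q,_=optics.read_camera(c);cv2.imwrite(f'pics/{c}9.png',cv2.resize(q[:,:,::-1],(800,600)))
E
```

```text
38.0 [0.4642 0.2289 0.3277] -0.46978225300168797 2.3948465922136832
bar c [0.413  0.3156] size (0.060866620391607285, 0.013975122943520546) dir deg 63.63689 n 463
bar c [0.5424 0.3223] size (0.015661947429180145, 0.05887581408023834) dir deg 153.5359 n 504
lid [0 0] diam 0 zlid None grip [0 0] 0 ztop None 0 0
lid [0 0] diam 0 zlid None grip [0 0] 0 ztop None 0 0
```

View pics/side9.png

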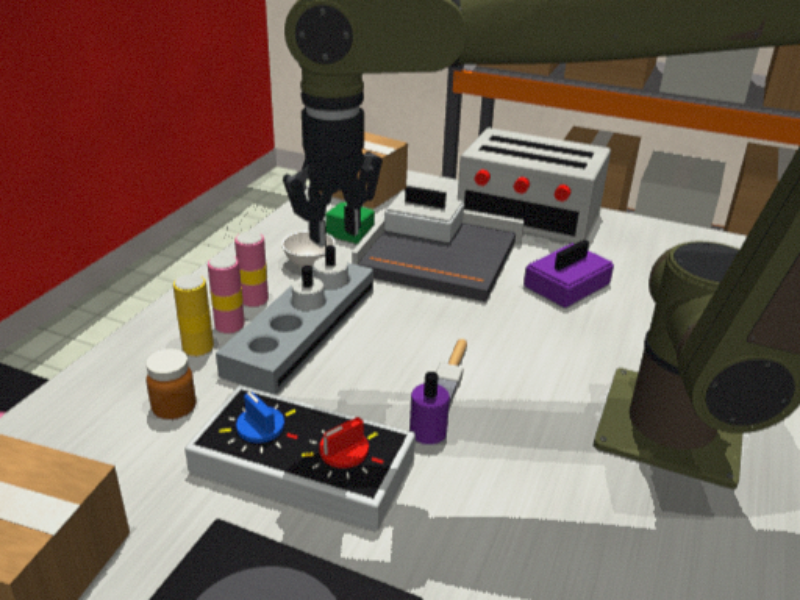

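View pics/scene9.png

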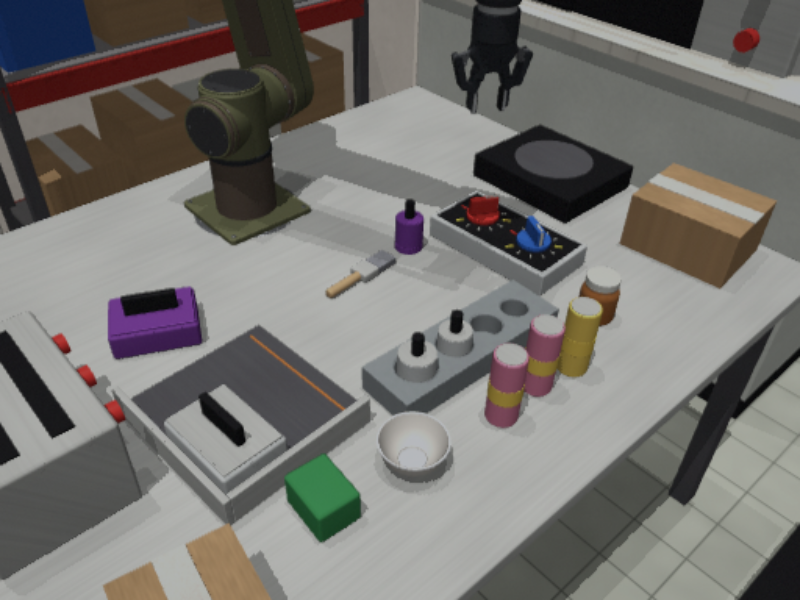

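Both views show pots C and D in the two right wells (scene (417,358), (455,335)), the pan in the corner (225,430), and the bystanders unmoved. I check the timer's pointer end in a crop, and the pan by depth.

```bash
python3 - <<'E'
from h import *
f=np.load('w14.npz');p,d=f['p'],f['d']
V=cloud('wrist',d,np.ones(d.shape,bool));v,u=np.nonzero(d>0)
m=(abs(V[:,0]-.478)<.16)&(abs(V[:,1]-.319)<.09)&(V[:,2]<.12)
x0,x1,y0,y1=u[m].min(),u[m].max(),v[m].min(),v[m].max();c=p[y0:y1,x0:x1,::-1]
k=min(780/c.shape[1],580/c.shape[0]);cv2.imwrite('pics/c14.png',cv2.resize(c,None,fx=k,fy=k,interpolation=cv2.INTER_CUBIC))
w=m&(V[:,2]>.088)&(p[v,u].min(1)>140);W=V[w]
for cx,cy in [(.413,.3156),(.5424,.3225)]:
    q=W[np.hypot(W[:,0]-cx,W[:,1]-cy)<.04];print('white line',len(q),q.mean(0)-[cx,cy,0] if len(q) else '')
q,dd=optics.read_camera('scene');V=cloud('scene',dd,np.ones(dd.shape,bool))
V=V[(V[:,0]>.42)&(V[:,0]<.7)&(V[:,1]>-.5)&(V[:,1]<-.28)];P=V[(V[:,2]>.08)&(V[:,2]<.09)];print('pan lid scene',rect(P))
E
```

```text
white line 51 [0.006  0.0151 0.0949]
white line 71 [ 0.0127 -0.0062  0.0944]
pan lid scene (array([ 0.5819, -0.4072]), array([0.1473, 0.1069]), np.float32(3.8265975))
```

View pics/c14.png

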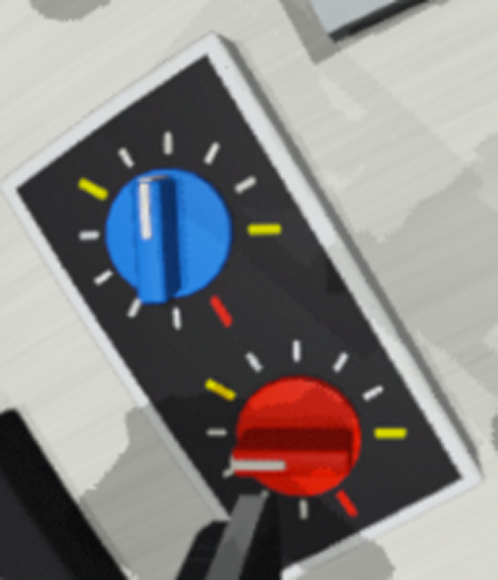

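Crop: the blue pointer looks straight up to the 7th mark at (168,142), and the red pointer looks left to the 4th mark at (217,432). I hand in.

```bash
python3 -c "
from station import env
print(env.hand_in(),env.observe()['t'])"
```

```text
the job is handed in; nothing more can be done
the job is handed in; nothing more can be done
```

I set up the warmer in the order asked and handed it in at about 38 s of the 210 s allowed. The hand-in gives no verdict, so these are my own last checks.

- **Heat dial:** turned from click 0 to click 4. The final bar angle is 63.6° (63.2° expected), and the pointer is on the 4th mark.
- **Pots:** only C and D were there. D was knocked about 50 mm aside during the run, so I found it again and picked it up there. Both are in their own wells, with lids at 80 mm, which means they rest on the floor. Their centres are within about 2 mm of the wells, as last measured just before I turned the timer; the final pictures still show them in place.
- **Pan:** after the first placing it measured 78 mm from the far fence, close to the 78.5 mm limit. I pushed it home from behind at about 14 N. It now sits at about (−74, +54.5) mm from the corner, measured against the fences, and about 0.1° off square.
- **Timer dial:** turned last, from click 1 to click 7. The bar angle and the pointer both agree.
- **Bystanders:** the final pictures show them where they started. The purple pot and pan were not touched, and the gripper ended in free air.

Position estimates from different views differed by 1–2 mm. No check failed.

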